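Swap the wrong bushing in the carrier and close its keeper

ROBOT

A 6-joint arm with a two-finger parallel gripper is mounted at the origin on a cart in front of the work surface, level with it; the furniture and walls round the work are solid. World frame = base frame: x ahead of the robot, y to its left, z up, the work surface at z = 0. Lengths are in m, angles in rad, forces in N, time in s.
With the tool pointing down it reaches from about 0.325 to 0.85 m from the base axis. Payload 15.5 kg.
Tool frame: the origin (TCP) lies on the centre line of the jaws, within the pads' length; the fingertips stand 14 mm ahead of it and the grasp point (between the pads) lies 5 mm behind it; y points along the fingers, x is the direction in which the jaws open and shut, and the axes are right-handed (so a half turn about y gives the same grasp; the last joint's range is limited). The gripper opens to 91 mm and grips with 3 to 60 N. Pads are 32 mm wide; open, the fingers measure 118 mm over their backs; the gripper's body (76 mm by 178 mm) begins 60 mm behind the grasp point.
Start: joints at [1.014, 0.494, 1.345, -0, 1.302, -0.096], TCP at [0.278, 0.56, 0.228] pointing down, gripper open.
Joint ranges: [-2.91, 2.91], [-0.82, 2.16], [0.22, 2.67], [-1.22, 4.37], [0.12, 2.79], [-3.08, 3.08]. Speed limits (rad/s): [1.89, 1.89, 2.57, 3.01, 3.01, 3.01].

INTERFACE

Orientations are given as a unit quaternion [w, x, y, z].
In Python, from workcell import robot gives the robot as it stands. The module is installed in compiled form; this text tells all that it offers.
- The arm moves only by the tool apply_moves, never from a script. Its argument "motion" is a list of rows, each a list of 7 numbers: the shift along the tool's x, y, z in cm, then the turn, a rotation vector about the tool's x, y, z in degrees, then the finger opening in cm, from 0 to 9.12. In form: [[dx, dy, dz, rx, ry, rz, hand], ...]. A call has 1 to 5 rows; each row is the pose to reach, as a shift and turn from the pose measured when the call began, along the tool's axes at that moment; what a row does not reach only later rows make up. A row lasts 1/12 s, in which the tool goes at most 41.7 mm and 7.16 degrees, less where a joint would pass 70% of its speed; a pose out of reach is approached as far as the arm can. A call with a gripper value outside its range is refused whole. The fingers move at their own pace and stop on an object; the grip force is fixed at half the most. Time passes only in rows, so rows that repeat a pose let the fingers close. It gives the time, the measured TCP pose, the force and the opening at its end, in the units of the state.
- robot.state(): the state, without advancing time (a new reading comes with each control period).
- robot.grab_frame(name): name is "scene" or "top" or "wrist"; returns a dict with "pixels" (420x560x3 uint8, blue, green, red), "intrinsics" (3x3 intrinsics, pixels), "k1" (the pictures are not rectified: a ray, as slopes to the right and down, at radius r is drawn at 1 + k1 r^2 times it, then the intrinsics apply), "R" (3x3) and "t" (3): a world point X has camera coordinates R X + t. Camera axes: x right, y down, z forward; pixel columns grow to the right and rows downward; lengths in m; the calibration is good to about 2 mm. A picture is of the moment at which its call begins. There is no depth.
- robot.finish_job(): hands the job in, once; it reports no verdict.
The state is a dict: "time_s": time; "qpos": joint angles; "qd": joint speeds; "tau": joint torques, N m; "ee_pos": TCP position; "tcp_rot": TCP orientation; "contact_force": force on the tool from outside, world axes, zero at the start; "ft_torque": the same for the moment, N m; "grip_width": opening from 0.0 (shut) to 1.0 (fully open).
Only numpy, scipy, OpenCV 4.12 (cv2) and the standard library are available. Lean on these libraries where they do the work, as an engineer would, in place of code of your own. Each camera call takes 0.05 s, during which the arm holds its last target.

TASK

One of the four bushings in the blue carrier is longer than the other three, so the keeper bail cannot swing over the set. Take that one out and stand it upright in the red reject tray, seat the bushing from the grey stock tray that matches the other three (same length, plain, no collar) fully down in the empty nest, and then swing the bail over the bushings until it stands upright against its stop. Leave the other three bushings in their nests, and the rest of the stock and the things on the bench where they are.

Things in the scene. Friction and masses are not known exactly. Their poses are not given: they have to be found in the camera images.
- carrier: Blue plastic carrier, 78 x 278 x 22 mm, fixed to the bench; steel plate and bail arm at each end (305 mm overall). Origin: centre of underside; x across it, away from the robot; y along the row of four round nests at y = -96, -32, 32, 96 mm. Nests 58 mm wide, 12 deep, floor 10 mm above the bench: 3 mm play round a bushing, 12 mm between neighbours. Bail hinge axis along y at x = 0, z = 20 mm.
- nest_0 (a point): Centre of the floor of the nest at carrier y = -96 mm; a seated bushing's origin lies here.
- nest_1 (a point): The same for the nest at y = -32 mm.
- nest_2 (a point): The same for the nest at y = +32 mm.
- nest_3 (a point): The same for the nest at y = +96 mm.
- bail (a joint): Keeper bail: U of 7 mm steel rod hinged at both ends of the carrier. 0 = closed, cross bar upright over the row, 82 mm above the hinge axis, 11 mm clear of seated 75 mm bushings (95 mm ones block it). Opens away from the robot to 1.25 rad: at angle a the bar is 82 sin(a) mm along carrier +x, 82 cos(a) mm above the axis. Starts open. Stiff: stays put, moves with 2-3 N at the bar.
- bail_grip (a point): Middle of the bail's cross bar, on the axis of its black rubber sleeve (12 mm thick, 110 mm long, along the carrier's y), which can be pinched or pushed.
- bushing_a: Plain bright steel bushing in the carrier, 52 mm across, 75 mm long, bore 30 mm, 0.18 kg, standing in a nest. Origin at the centre of its lower end, z up its axis. Correct part; stays.
- bushing_b: As bushing_a.
- bushing_c: As bushing_a.
- bushing_long: The wrong bushing in the carrier: 52 mm across like the others but 95 mm long, so it stands 20 mm higher; 0.23 kg. Origin at the centre of its lower end, z up its axis. Grasp it across the outside, or by the 11 mm wall (bore 30 mm, open 42 mm deep).
- stock_tray: Open grey plastic tray, 100 x 244 x 26 mm, 4 mm floor, fixed to the bench. Origin at the centre of its underside; its x points to the robot's left; three stock bushings stand in a row along its y, 76 mm apart, in any order.
- spare_plain: The right spare: plain bushing 52 mm across and 75 mm long, 0.18 kg, in the stock tray. Origin at the centre of its lower end. Grasp it across the outside, or by the 11 mm wall (bore 30 mm, open 42 mm deep).
- spare_long: Stock bushing 95 mm long, 52 mm across, in the stock tray; wrong part. Origin at the centre of its lower end.
- spare_flanged: Stock bushing 75 mm long, 52 mm across, with a collar 70 mm across and 9 mm high round its lower end; wrong part. Origin at the centre of its lower end.
- reject_tray: Open red plastic tray, 190 x 120 x 32 mm (x, y, z), 4 mm walls and floor, fixed to the bench. Origin at the centre of its underside. Its half towards -x (the robot's side) is empty: a bushing can stand at x = -45 mm, y = 0.
- scrap: An earlier reject, a 75 mm bushing lying on its side in the reject tray about x = +55 mm (far side), 52 mm high. Origin at the centre of its underside.
- caliper: Digital caliper lying behind the carrier, 235 x 72 x 15 mm. Not part of the job.
- micrometer: Micrometer lying near the front edge of the bench, 131 x 49 x 19 mm. Not part of the job.
- marker_red: Paint marker with a red cap near the front edge, 136 x 14 mm. Not part of the job.

How it is judged:
On the way, in this order (a step that is already met when the one before it is completed fails the run):
1. the long bushing is out of the carrier (distance between bushing_long and nest_0 above 0.03 m and distance between bushing_long and nest_1 above 0.03 m and distance between bushing_long and nest_2 above 0.03 m and distance between bushing_long and nest_3 above 0.03 m), for 0.2 s.
2. the matching plain bushing stands fully down in the empty nest ((distance between spare_plain and nest_0 below 0.006 m or distance between spare_plain and nest_1 below 0.006 m or distance between spare_plain and nest_2 below 0.006 m or distance between spare_plain and nest_3 below 0.006 m)), for 0.2 s.
3. the bail is swung over the set to its upright stop (value of joint bail below 0.1 rad), for 0.2 s.
At the end, for the whole second after the job is handed in: Plain spare seated in the freed nest (within 6 mm, 0.06 rad of upright); long bushing upright (0.1 rad) on the reject tray floor; bail within 0.1 rad of its closed stop; other three bushings within 10 mm and other stock within 30 mm of their starts; both moved bushings at rest ((distance between spare_plain and nest_0 below 0.006 m or distance between spare_plain and nest_1 below 0.006 m or distance between spare_plain and nest_2 below 0.006 m or distance between spare_plain and nest_3 below 0.006 m) and angle between spare_plain's own z axis and vertical below 0.06 rad and x of bushing_long in the frame of reject_tray between -0.091 and 0.091 m and y of bushing_long in the frame of reject_tray between -0.056 and 0.056 m and z of bushing_long in the frame of reject_tray below 0.01 m and angle between bushing_long's own z axis and vertical below 0.1 rad and value of joint bail below 0.1 rad and distance of each of bushing_a, bushing_b, bushing_c from where it was at the start of the episode below 0.01 m and distance of each of spare_long, spare_flanged from where it was at the start of the episode below 0.03 m and linear speed of each of spare_plain, bushing_long below 0.02 m/s); the robot touches nothing.
It fails at once if a correct bushing is lifted or knocked out of its nest (moved more than 20 mm) (distance of any of bushing_a, bushing_b, bushing_c from where it was at the start of the episode above 0.02 m).
It fails at once if another stock bushing is taken, tipped over or pushed away (moved more than 50 mm or tilted more than 0.5 rad) (distance of any of spare_long, spare_flanged from where it was at the start of the episode above 0.05 m or angle between any of spare_long, spare_flanged's own z axis and vertical above 0.5 rad).
It fails at once if a bystander on the bench or the scrap bushing is moved more than 50 mm (distance of any of caliper, micrometer, marker_red, scrap from where it was at the start of the episode above 0.05 m).
It also fails if it takes over 67 s, if anything falls off the work surface, if the arm or the gripper's body presses on something with over 40 N, if the wrist force passes 120 N, or if a joint passes its speed limit or range.

## Working session

There is one attempt and no reset: what is moved stays moved. The work goes in short steps, Python scripts to look and compute and a tool call to move; the robot and the scene stay as the last step left them, time stands still between calls to the robot, and variables do not carry over. Pictures are saved under pics/ and viewed, and the job is handed in when it is done.

Besides the shell and the picture viewer there is one more tool, called after "Emit:" in YAML: its name, and indented under it one key for each argument. apply_moves: Moves the arm, as the interface text tells. Its arguments: {"type":"object","properties":{"motion":{"type":"array","items":{"type":"array","items":{"type":"number"}}}},"required":["motion"]}

```bash
mkdir -p pics
cat > h.py <<'E'
import numpy as np, cv2
from workcell import robot
def snap(n,f):
    d=robot.grab_frame(n); cv2.imwrite('pics/'+f+'.png',d['pixels'])
    np.savez(f+'.npz',K=d['intrinsics'],k1=d['k1'],R=d['R'],t=d['t'],px=d['pixels']); return d
def load(f): return np.load(f+'.npz')
def ray(c,u,v):
    K=np.array(c['K']);k=float(c['k1'])
    xd=np.array([(u-K[0,2])/K[0,0],(v-K[1,2])/K[1,1]]); x=xd.copy()
    for _ in range(50): x=xd/(1+k*(x@x))
    R=np.array(c['R']);t=np.array(c['t'])
    return -R.T@t, R.T@np.array([x[0],x[1],1.])
def atz(c,u,v,z):
    o,d=ray(c,u,v); return o+d*(z-o[2])/d[2]
def proj(c,X):
    p=np.array(c['R'])@np.array(X)+np.array(c['t']);x=p[:2]/p[2];x=x*(1+float(c['k1'])*(x@x))
    K=np.array(c['K']);return np.array([K[0,0]*x[0]+K[0,2],K[1,1]*x[1]+K[1,2]])
E
python3 - <<'E'
from h import *
for n in ['scene','top','wrist']:
    d=snap(n,n+'0'); print(n,d['intrinsics'],d['k1'],-np.array(d['R']).T@np.array(d['t']))
print(robot.state())
E
```

```text
scene [[542.14347165   0.         278.45252958]
 [  0.         542.14347165 207.41834557]
 [  0.           0.           1.        ]] -0.11414153941216727 [ 0.1030685  -0.75023959  1.02474253]
top [[470.72291472   0.         276.46302247]
 [  0.         470.72291472 217.11081413]
 [  0.           0.           1.        ]] -0.16587102784459237 [ 0.33519616 -0.0083554   1.47509942]
wrist [[319.68494781   0.         278.22712714]
 [  0.         319.68494781 210.13129538]
 [  0.           0.           1.        ]] -0.02005405786751801 [0.21690467 0.59087917 0.38508983]
{'time_s': 0.15, 'qpos': array([ 1.01346473e+00,  4.94067112e-01,  1.34593929e+00, -1.02231976e-05,
        1.30248735e+00, -9.54912788e-02]), 'qd': array([ 3.10932534e-04, -7.78932526e-04, -1.66755064e-03, -7.78014898e-05,
        1.82348245e-03, -4.21637743e-04]), 'tau': array([ 5.96011378e-04, -8.79207087e+01, -3.82049954e+01,  7.07092322e-02,
        5.03122027e-02, -6.30172121e-05]), 'ee_pos': array([0.27835976, 0.55930983, 0.22747543]), 'tcp_rot': array([-0.60101994,  0.60130848,  0.37200814, -0.37257628]), 'contact_force': array([0.18090314, 0.31979781, 0.77222709]), 'ft_torque': array([-0.01306471, -0.01188105,  0.01495281]), 'grip_width': 0.9997908042148654}
```

View pics/top0.png

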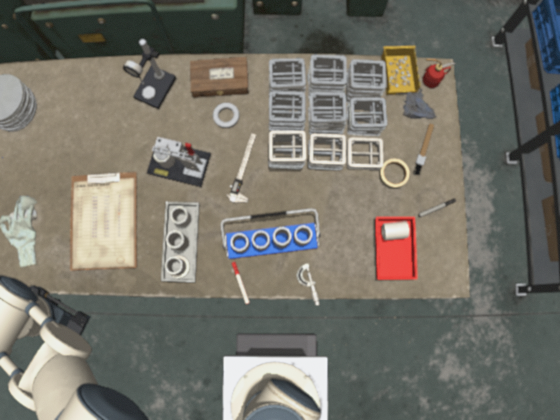

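View pics/scene0.png

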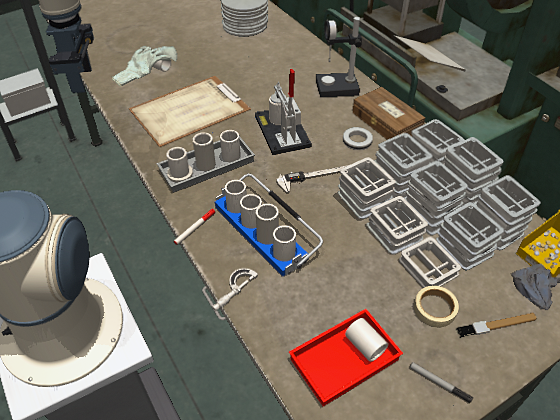

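View pics/wrist0.png

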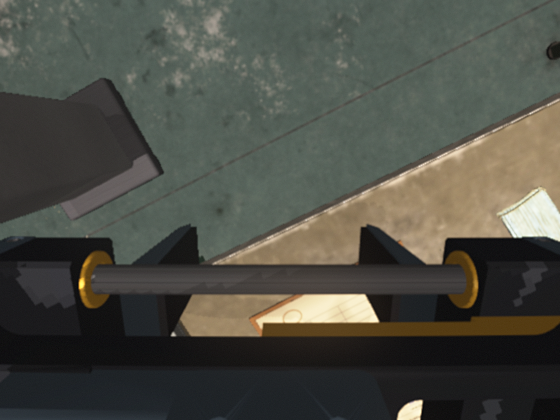

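The top view (x up, y left) shows the carrier at about (270,240), the stock tray at (180,242), the reject tray at (396,248) and the bail bar at (268,215). I'll enlarge these areas next.

Run:
```python
from h import *
def crop(f,x,y,w,h,s,o):
    p=load(f)['px'][y:y+h,x:x+w]; cv2.imwrite('pics/'+o+'.png',cv2.resize(p,None,fx=s,fy=s,interpolation=cv2.INTER_CUBIC))
crop('top0',210,200,120,70,6.5,'c1')
crop('top0',150,195,60,95,6,'c2')
crop('top0',365,205,60,80,6,'c3')
crop('scene0',150,120,180,160,3.7,'c4')
```

```text
(no output)
```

View pics/c1.png

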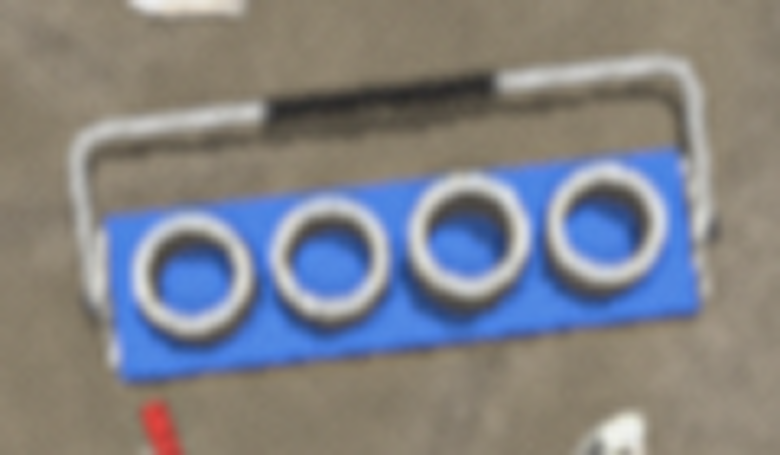

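View pics/c2.png

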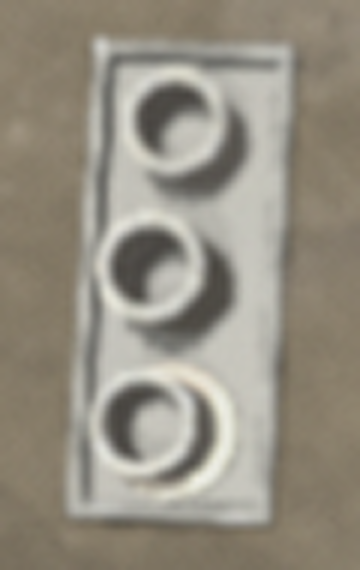

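View pics/c3.png

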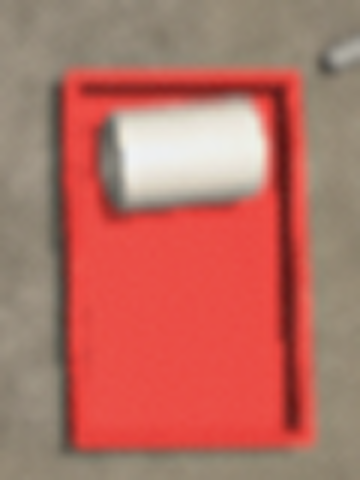

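View pics/c4.png

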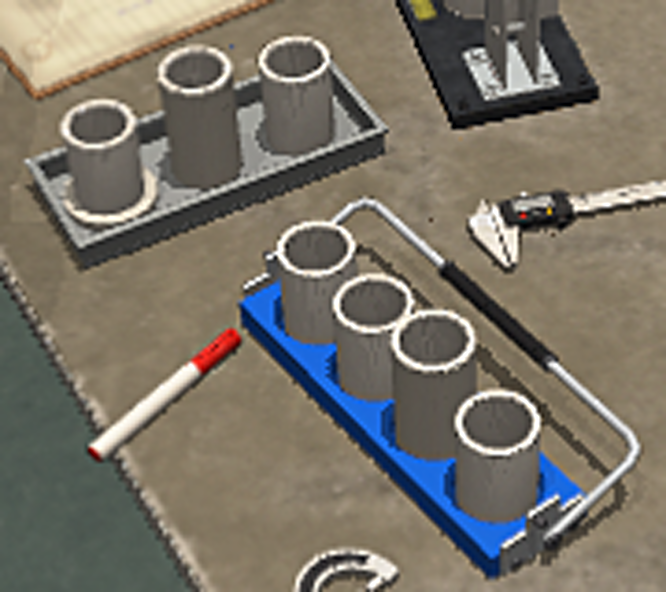

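Run:
```python
from h import *
c=load('top0')
def A(x,y,z): return atz(c,210+(x+.5)/6.5-.5,200+(y+.5)/6.5-.5,z)
def B(x,y,z,ox,oy,s=6): return atz(c,ox+(x+.5)/s-.5,oy+(y+.5)/s-.5,z)
np.set_printoptions(precision=4,suppress=True)
P=[A(606,224,.085),A(469,240,.105),A(331,258,.085),A(193,272,.085)]
for p in P: print(p)
print('diffs',[np.linalg.norm(P[i+1]-P[i]) for i in range(3)],(P[3]-P[0])[:2])
C=[A(104,217,.022),A(683,152,.022),A(698,312,.022),A(120,380,.022)]
print('carrier',C,np.mean(C,0),np.linalg.norm(C[0]-C[1]),np.linalg.norm(C[1]-C[2]))
# sleeve 
S=[A(265,113,.046),A(497,82,.046)];print('sleeve',S,np.mean(S,0),np.linalg.norm(S[0]-S[1]))
print('stock',B(177,120,.079,150,195),B(151,270,.099,150,195),B(145,424,.079,150,195))
T=[B(97,42,.026,150,195),B(290,45,.026,150,195),B(272,520,.026,150,195),B(67,516,.026,150,195)]
print(T,np.mean(T,0))
R=[B(*q,.032,365,205) for q in [(64,72),(298,72),(313,447),(72,447)]]
print(R,np.mean(R,0))
# check in scene picture
s=load('scene0')
for n,X in [('long',P[1]),('plain',B(177,120,.079,150,195)),('b3',P[3]),('b0',P[0]),('rej',np.mean(R,0))]:
    q=proj(s,X); print(n,q,(q-[150,120])*3.7)
from scipy.spatial.transform import Rotation as Ro
q=robot.state()['tcp_rot'];print(Ro.from_quat([q[1],q[2],q[3],q[0]]).as_matrix())
```

```text
[ 0.5207 -0.0795  0.085 ]
[ 0.5103 -0.0167  0.105 ]
[0.5042 0.0463 0.085 ]
[0.4972 0.1094 0.085 ]
diffs [np.float64(0.06677648383888717), np.float64(0.06635017028536686), np.float64(0.06350480622007636)] [-0.0234  0.189 ]
carrier [array([0.5308, 0.1581, 0.022 ]), array([ 0.5642, -0.1199,  0.022 ]), array([ 0.487 , -0.1267,  0.022 ]), array([0.4525, 0.1487, 0.022 ])] [0.5086 0.0151 0.022 ] 0.2800350064876928 0.07755320913687698
sleeve [array([0.5779, 0.08  , 0.046 ]), array([ 0.5935, -0.0299,  0.046 ])] [0.5857 0.025  0.046 ] 0.1110293821303476
stock [0.5782 0.295  0.079 ] [0.4993 0.3007 0.099 ] [0.4244 0.3053 0.079 ]
[array([0.6291, 0.3514, 0.026 ]), array([0.6279, 0.248 , 0.026 ]), array([0.3794, 0.2493, 0.026 ]), array([0.3797, 0.3565, 0.026 ])] [0.504  0.3013 0.026 ]
[array([ 0.584 , -0.3097,  0.032 ]), array([ 0.5848, -0.4348,  0.032 ]), array([ 0.3887, -0.4357,  0.032 ]), array([ 0.3893, -0.3092,  0.032 ])] [ 0.4867 -0.3723  0.032 ]
long [265.2709 210.6319] [426.5024 335.338 ]
plain [229.3614 134.9722] [293.6373  55.3971]
b3 [234.9399 185.6516] [314.2777 242.911 ]
b0 [283.3628 232.4062] [493.4425 415.9028]
rej [344.5913 350.8619] [719.9878 854.1891]
[[ 0.4456 -0.0005 -0.8952]
 [ 0.8952 -0.0008  0.4456]
 [-0.0009 -1.      0.0001]]
```

```bash
cat >> h.py <<'E'
from scipy.spatial.transform import Rotation as Ro
np.set_printoptions(precision=4,suppress=True)
def go(x,y,z,yaw):
    s=robot.state();q=s['tcp_rot'];R=Ro.from_quat([q[1],q[2],q[3],q[0]]).as_matrix()
    a=np.radians(yaw);X=np.array([np.cos(a),np.sin(a),0]);Y=np.array([0,0,-1.]);Z=np.cross(X,Y)
    T=np.stack([X,Y,Z],1)
    d=R.T@(np.array([x,y,z])-s['ee_pos'])*100
    print('shift cm',d.round(2),'rot deg',np.degrees(Ro.from_matrix(R.T@T).as_rotvec()).round(2),'t',s['time_s'],'pos',s['ee_pos'],'F',s['contact_force'],'g',round(s['grip_width']*9.12,2))
E
python3 -c "
from h import *
go(.512,-.017,.23,6.9)"
```

```text
shift cm [-41.18  -0.22 -46.6 ] rot deg [ 0.02 56.64 -0.05] t 0.15 pos [0.2784 0.5593 0.2275] F [0.1809 0.3198 0.7722] g 9.12
```

Emit:
apply_moves:
  motion:
    - [-41.2,0,-46.6,0,56.6,0,9.12]
    - [-41.2,0,-46.6,0,56.6,0,9.12]
    - [-41.2,0,-46.6,0,56.6,0,9.12]
    - [-41.2,0,-46.6,0,56.6,0,9.12]
    - [-41.2,0,-46.6,0,56.6,0,9.12]

```text
time_s: 0.57
ee_pos: [0.3567, 0.3646, 0.2278]
tcp_rot: [-0.687, 0.687, 0.167, -0.168]
contact_force: [1.2, 0.3, 0.6]
grip_width: 1.001
```

```bash
python3 -c "
from h import *
go(.512,-.017,.23,6.9)"
```

```text
shift cm [ -3.78  -0.2  -41.03] rot deg [ 0.03 20.51 -0.03] t 0.5667 pos [0.3567 0.3646 0.2278] F [1.2251 0.3283 0.5813] g 9.13
```

Emit:
apply_moves:
  motion:
    - [-3.8,0,-41,0,20.5,0,9.12]
    - [-3.8,0,-41,0,20.5,0,9.12]
    - [-3.8,0,-41,0,20.5,0,9.12]
    - [-3.8,0,-41,0,20.5,0,9.12]
    - [-3.8,0,-41,0,20.5,0,9.12]

```text
time_s: 0.98
ee_pos: [0.435, 0.1714, 0.228]
tcp_rot: [-0.706, 0.706, 0.042, -0.042]
contact_force: [1.6, 0.9, 0.2]
grip_width: 0.998
```

```bash
python3 -c "
from h import *
go(.512,-.017,.2,6.9)"
```

```text
shift cm [  5.4    2.81 -19.62] rot deg [ 0.04 -0.04 -0.02] t 0.9833 pos [0.435  0.1714 0.228 ] F [1.5822 0.8889 0.1714] g 9.11
```

Emit:
apply_moves:
  motion:
    - [5.4,2.8,-19.6,0,0,0,9.12]
    - [5.4,2.8,-19.6,0,0,0,9.12]
    - [5.4,2.8,-19.6,0,0,0,9.12]
    - [5.4,2.8,-19.6,0,0,0,9.12]
    - [5.4,2.8,-19.6,0,0,0,9.12]

```text
time_s: 1.4
ee_pos: [0.5123, -0.0191, 0.1998]
tcp_rot: [-0.706, 0.706, 0.042, -0.042]
contact_force: [1.1, 0.2, -0.1]
grip_width: 1.002
```

```bash
python3 -c "
from h import *
go(.512,-.017,.2,6.9)
snap('wrist','w1');snap('scene','s1')"
```

```text
shift cm [-0.01 -0.02  0.21] rot deg [ 0.04 -0.05 -0.02] t 1.4 pos [ 0.5123 -0.0191  0.1998] F [ 1.0846  0.2194 -0.106 ] g 9.14
```

View pics/w1.png

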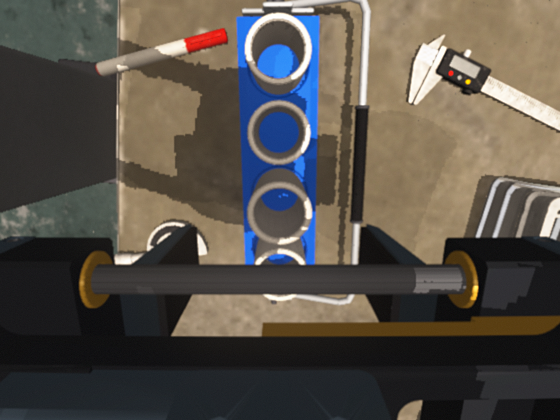

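View pics/s1.png

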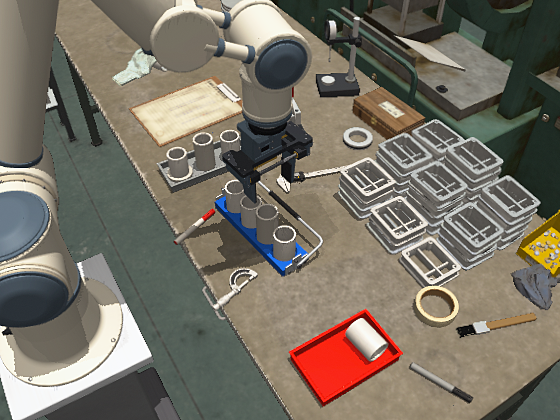

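The wrist view (right = +x, up = +y) shows the row down the middle: rims at about (279,52), (279,132), the long one at (281,211), and bushing_a–c's last at (280,277). I'll enlarge it to measure.

Run:
```python
from h import *
p=load('w1')['px'][0:310,200:380]; 
cv2.imwrite('pics/w1a.png',cv2.resize(p[0:170],None,fx=3.5,fy=3.5,interpolation=cv2.INTER_CUBIC))
cv2.imwrite('pics/w1b.png',cv2.resize(p[160:305],None,fx=4,fy=4,interpolation=cv2.INTER_CUBIC))
```

```text
(no output)
```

View pics/w1a.png

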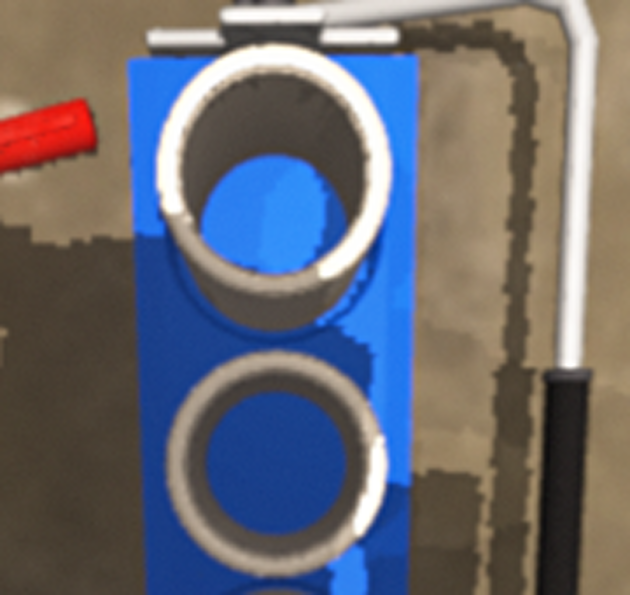

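View pics/w1b.png

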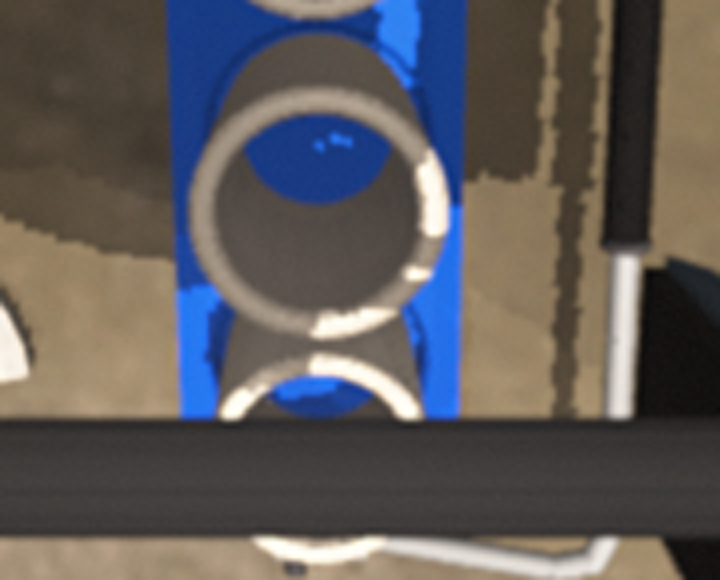

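Run:
```python
from h import *
c=load('w1')
def A(x,y,z): return atz(c,200+(x+.5)/3.5-.5,(y+.5)/3.5-.5,z)
def B(x,y,z): return atz(c,200+(x+.5)/4-.5,160+(y+.5)/4-.5,z)
P=[B(320,458,.085),B(319,211,.105),A(276.5,464,.085),A(274.5,170,.085)]
for p in P: print(p)
print([np.linalg.norm(P[i]-P[i+1]) for i in range(3)],np.linalg.norm(P[0]-P[3]),np.mean(P,0))
print('widths',np.linalg.norm(A(158,170,.085)-A(391,170,.085)),np.linalg.norm(B(190,211,.105)-B(448,211,.105)))
d=(P[3]-P[0]);print(np.degrees(np.arctan2(-d[0],d[1])))
# carrier edges z=.022
L=[A(131,80,.022),A(145,580,.022)];Rr=[A(417,70,.022),A(408,560,.022)]
for q in (L,Rr): d=q[0]-q[1];print(q,np.degrees(np.arctan2(-d[0],d[1])))
print('sleeve',A(568,372,.046),B(628,247,.046))
```

```text
[ 0.5206 -0.079   0.085 ]
[ 0.5125 -0.0152  0.105 ]
[0.5043 0.0477 0.085 ]
[0.4962 0.1113 0.085 ]
[np.float64(0.06734417268639976), np.float64(0.06653227763989421), np.float64(0.06413129468706204)] 0.19189191812658746 [0.5084 0.0162 0.09  ]
widths 0.05213000974317266 0.052631891750537674
7.30303502808444
[array([0.4531, 0.1433, 0.022 ]), array([0.4695, 0.0091, 0.022 ])] 6.956492517469921
[array([0.5297, 0.1551, 0.022 ]), array([0.5466, 0.0244, 0.022 ])] 7.382591105806208
sleeve [0.5785 0.0805 0.046 ] [ 0.5935 -0.0304  0.046 ]
```

```bash
python3 -c "
from h import *
go(.5123,-.0157,.07,7.1)"
```

```text
shift cm [-0.08 12.93  0.62] rot deg [ 0.1  -0.49 -0.01] t 1.5 pos [ 0.5138 -0.0216  0.1993] F [0.2061 0.2179 1.3606] g 9.13
```

Emit:
apply_moves:
  motion:
    - [-0.1,4,0.6,0,-0.5,0,9.12]
    - [-0.1,8,0.6,0,-0.5,0,9.12]
    - [-0.1,10,0.6,0,-0.5,0,9.12]
    - [-0.1,10,0.6,0,-0.5,0,9.12]
    - [-0.1,10,0.6,0,-0.5,0,9.12]

```text
time_s: 1.92
ee_pos: [0.5115, -0.0156, 0.099]
tcp_rot: [-0.705, 0.706, 0.043, -0.045]
contact_force: [1.1, -1.0, 0.7]
grip_width: 1.0
```

```bash
python3 -c "
from h import *
go(.5123,-.0157,.07,7.1)"
```

```text
shift cm [ 0.08  2.9  -0.02] rot deg [ 0.06  0.02 -0.13] t 1.9167 pos [ 0.5115 -0.0156  0.099 ] F [ 1.1439 -0.9965  0.7162] g 9.12
```

Emit:
apply_moves:
  motion:
    - [0.1,2.9,0,0,0,0,9.12]
    - [0.1,2.9,0,0,0,0,9.12]
    - [0.1,2.9,0,0,0,0,6]
    - [0.1,2.9,0,0,0,0,5]
    - [0.1,2.9,0,0,0,0,4.6]

```text
time_s: 2.33
ee_pos: [0.5133, -0.0155, 0.0717]
tcp_rot: [-0.705, 0.706, 0.044, -0.044]
contact_force: [0.6, -0.4, -0.4]
grip_width: 0.81
```

Emit:
apply_moves:
  motion:
    - [0,0,0,0,0,0,4.5]
    - [0,0,0,0,0,0,4.5]
    - [0,0,0,0,0,0,4.5]
    - [0,0,0,0,0,0,4.5]

```text
time_s: 2.67
ee_pos: [0.5134, -0.0155, 0.0722]
tcp_rot: [-0.705, 0.706, 0.044, -0.044]
contact_force: [-0.9, 0.7, 9.7]
grip_width: 0.565
```

Emit:
apply_moves:
  motion:
    - [0,0,0,0,0,0,4]
    - [0,0,0,0,0,0,4]
    - [0,0,0,0,0,0,4]

```text
time_s: 2.92
ee_pos: [0.5134, -0.0156, 0.0722]
tcp_rot: [-0.705, 0.706, 0.044, -0.044]
contact_force: [-0.6, -0.4, 1.8]
grip_width: 0.563
```

Emit:
apply_moves:
  motion:
    - [0,-2,0,0,0,0,4]
    - [0,-6,0,0,0,0,4]
    - [0,-10,0,0,0,0,4]
    - [0,-14,0,0,0,0,4]
    - [0,-14,0,0,0,0,4]

```text
time_s: 3.33
ee_pos: [0.5163, -0.0157, 0.2189]
tcp_rot: [-0.704, 0.707, 0.048, -0.041]
contact_force: [2.9, 0.3, -0.8]
grip_width: 0.562
```

```bash
python3 -c "
from h import *
go(.4417,-.372,.21,0)"
```

```text
shift cm [-11.84   0.93 -34.43] rot deg [0.22 7.14 0.57] t 3.3333 pos [ 0.5163 -0.0157  0.2189] F [ 2.8754  0.3151 -0.7885] g 5.13
```

Emit:
apply_moves:
  motion:
    - [-1,0.5,-3,0,2,0,4]
    - [-2.4,0.9,-7,0,5,0,4]
    - [-3.8,0.9,-11,0.2,7,0.5,4]
    - [-5.2,0.9,-15,0.2,7,0.5,4]
    - [-6.5,0.9,-19,0.2,7,0.5,4]

```text
time_s: 3.75
ee_pos: [0.475, -0.2112, 0.2099]
tcp_rot: [0.707, -0.707, -0.001, 0.001]
contact_force: [1.1, 0.4, -2.3]
grip_width: 0.564
```

```bash
python3 -c "
from h import *
go(.4417,-.372,.16,0)"
```

```text
shift cm [ -3.38   4.99 -16.07] rot deg [-0.    0.14  0.04] t 3.75 pos [ 0.475  -0.2112  0.2099] F [ 1.069   0.4473 -2.3301] g 5.15
```

Emit:
apply_moves:
  motion:
    - [-0.9,1,-4,0,0,0,4]
    - [-1.8,2,-8,0,0,0,4]
    - [-2.6,3,-12,0,0,0,4]
    - [-3.4,4,-15,0,0,0,4]
    - [-3.4,5,-16,0,0,0,4]

```text
time_s: 4.17
ee_pos: [0.4399, -0.3759, 0.159]
tcp_rot: [-0.707, 0.708, 0.0, 0.0]
contact_force: [-0.5, -0.6, -2.5]
grip_width: 0.557
```

Emit:
apply_moves:
  motion:
    - [0,0,0,0,0,0,4]
    - [0,0,0,0,0,0,4]

```text
time_s: 4.33
ee_pos: [0.4392, -0.376, 0.1582]
tcp_rot: [0.707, -0.707, 0.001, -0.0]
contact_force: [-0.7, -0.4, -2.2]
grip_width: 0.559
```

```bash
python3 -c "
from h import *
go(.4417,-.372,.068,0)
snap('scene','s2');snap('wrist','w2')
p=load('s2')['px'][220:420,230:470];cv2.imwrite('pics/s2c.png',cv2.resize(p,None,fx=3,fy=3))"
```

```text
shift cm [0.25 9.02 0.4 ] rot deg [-0.   -0.1  -0.03] t 4.3333 pos [ 0.4392 -0.376   0.1582] F [-0.6504 -0.4415 -2.1596] g 5.1
```

View pics/s2c.png

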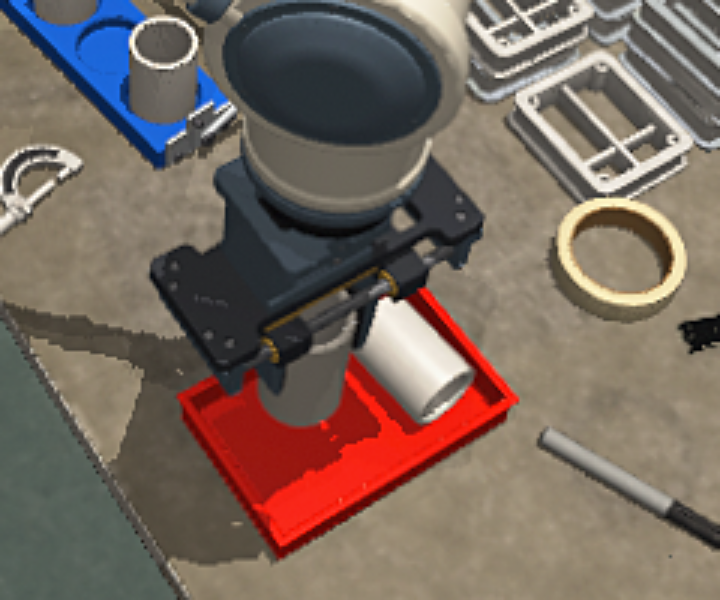

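View pics/w2.png

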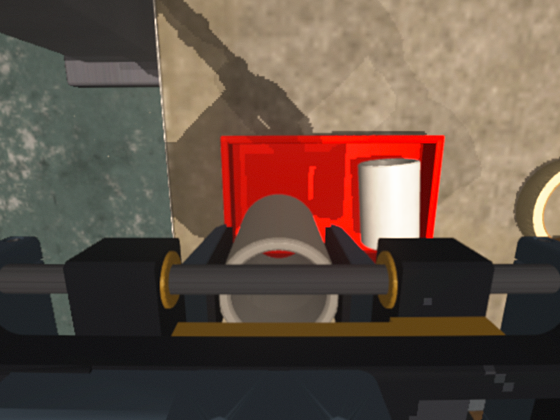

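The view shows the long bushing held upright over the near half of the red tray. The scrap lies clear, with its near edge about 3 cm beyond the finger.

Emit:
apply_moves:
  motion:
    - [0.2,3,0.4,0,0,0,4]
    - [0.2,6,0.4,0,0,0,4]
    - [0.2,8,0.4,0,0,0,4]
    - [0.2,8.6,0.4,0,0,0,4]
    - [0.2,8.8,0.4,0,0,0,4]

```text
time_s: 4.85
ee_pos: [0.4423, -0.3696, 0.0709]
tcp_rot: [0.707, -0.707, -0.0, 0.001]
contact_force: [-0.4, 0.3, -1.6]
grip_width: 0.564
```

Emit:
apply_moves:
  motion:
    - [0,0.1,0,0,0,0,4]
    - [0,0.2,0,0,0,0,4]
    - [0,0.2,0,0,0,0,4]

```text
time_s: 5.1
ee_pos: [0.4429, -0.3698, 0.0701]
tcp_rot: [-0.707, 0.707, 0.001, -0.0]
contact_force: [0.1, -0.4, -1.5]
grip_width: 0.564
```

Emit:
apply_moves:
  motion:
    - [0,0.2,0,0,0,0,4]
    - [0,0.35,0,0,0,0,4]
    - [0,0.4,0,0,0,0,4]
    - [0,0.4,0,0,0,0,4]

```text
time_s: 5.43
ee_pos: [0.4429, -0.37, 0.0663]
tcp_rot: [-0.707, 0.708, 0.001, -0.0]
contact_force: [0.2, -0.4, -0.5]
grip_width: 0.566
```

Emit:
apply_moves:
  motion:
    - [0,0.1,0,0,0,0,4]
    - [0,0.2,0,0,0,0,4]
    - [0,0.2,0,0,0,0,4]

```text
time_s: 5.68
ee_pos: [0.443, -0.3701, 0.0658]
tcp_rot: [-0.706, 0.708, 0.001, -0.0]
contact_force: [-4.8, 5.9, 28.2]
grip_width: 0.565
```

Contact at the expected height, so I release.

Emit:
apply_moves:
  motion:
    - [0,-0.1,0,0,0,0,5.6]
    - [0,-0.1,0,0,0,0,6.2]
    - [0,-0.1,0,0,0,0,7]
    - [0,-0.1,0,0,0,0,7]
    - [0,-0.1,0,0,0,0,7]

```text
time_s: 6.1
ee_pos: [0.443, -0.3701, 0.0666]
tcp_rot: [-0.706, 0.708, 0.001, -0.0]
contact_force: [0.6, -0.4, -0.7]
grip_width: 0.766
```

Emit:
apply_moves:
  motion:
    - [0,-2,0,0,0,0,7]
    - [0,-5,0,0,0,0,7]
    - [0,-9,0,0,0,0,7]
    - [0,-13,0,0,0,0,9.12]
    - [0,-16,0,0,0,0,9.12]

```text
time_s: 6.52
ee_pos: [0.4429, -0.37, 0.2295]
tcp_rot: [-0.706, 0.708, 0.002, 0.0]
contact_force: [0.8, -0.6, 0.8]
grip_width: 0.883
```

```bash
python3 -c "
from h import *
go(.578,.295,.22,90)
go(.578,.295,.22,-90)
go(.578,.295,.22,0)
print(robot.state()['qpos'])
snap('wrist','w3');snap('top','t3')"
```

```text
shift cm [13.62  0.78 66.48] rot deg [  0.26 -89.9   -0.02] t 6.5167 pos [ 0.4429 -0.37    0.2295] F [ 0.8236 -0.5624  0.7938] g 8.05
shift cm [13.62  0.78 66.48] rot deg [ 0.02 90.1   0.26] t 6.5167 pos [ 0.4429 -0.37    0.2295] F [ 0.8236 -0.5624  0.7938] g 8.05
shift cm [13.62  0.78 66.48] rot deg [0.18 0.1  0.15] t 6.5167 pos [ 0.4429 -0.37    0.2295] F [ 0.8236 -0.5624  0.7938] g 8.05
[-0.7993  0.4227  1.4677 -0.0002  1.2471 -0.801 ]
```

View pics/w3.png

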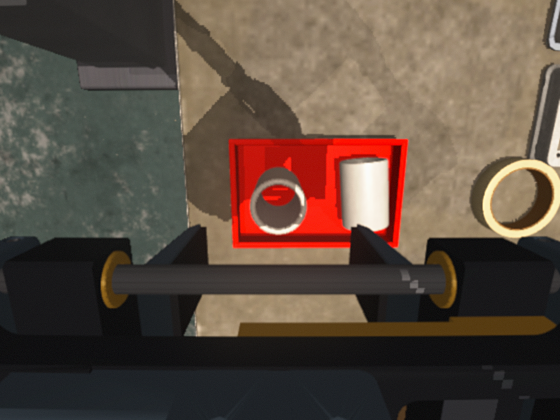

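The picture shows the long bushing standing upright at (278,203) in the red tray, with the scrap undisturbed. I move on to the stock tray.

Emit:
apply_moves:
  motion:
    - [13.6,0.8,66.5,0,-90,0,9.12]
    - [13.6,0.8,66.5,0,-90,0,9.12]
    - [13.6,0.8,66.5,0,-90,0,9.12]
    - [13.6,0.8,66.5,0,-90,0,9.12]
    - [13.6,0.8,66.5,0,-90,0,9.12]

```text
time_s: 7.03
ee_pos: [0.4844, -0.1639, 0.2238]
tcp_rot: [-0.67, 0.674, 0.22, -0.22]
contact_force: [2.2, -0.7, 0.2]
grip_width: 1.0
```

```bash
python3 -c "
from h import *
go(.578,.295,.22,90)"
```

```text
shift cm [34.67  0.18 31.48] rot deg [  0.23 -53.77  -0.21] t 7.0333 pos [ 0.4844 -0.1639  0.2238] F [ 2.201  -0.7254  0.2446] g 9.12
```

Emit:
apply_moves:
  motion:
    - [34.7,0.2,31.5,0,-53.8,0,9.12]
    - [34.7,0.2,31.5,0,-53.8,0,9.12]
    - [34.7,0.2,31.5,0,-53.8,0,9.12]
    - [34.7,0.2,31.5,0,-53.8,0,9.12]
    - [34.7,0.2,31.5,0,-53.8,0,9.12]

```text
time_s: 7.45
ee_pos: [0.5258, 0.0405, 0.2218]
tcp_rot: [-0.57, 0.573, 0.415, -0.417]
contact_force: [2.0, -0.5, -0.1]
grip_width: 0.999
```

```bash
python3 -c "
from h import *
go(.578,.295,.22,90)"
```

```text
shift cm [25.82  0.07  2.87] rot deg [  0.12 -17.93  -0.26] t 7.45 pos [0.5258 0.0405 0.2218] F [ 2.0222 -0.5323 -0.1261] g 9.11
```

Emit:
apply_moves:
  motion:
    - [25.8,0,2.9,0,-17.9,0,9.12]
    - [25.8,0,2.9,0,-17.9,0,9.12]
    - [25.8,0,2.9,0,-17.9,0,9.12]
    - [25.8,0,2.9,0,-17.9,0,9.12]
    - [25.8,0,2.9,0,-17.9,0,9.12]

```text
time_s: 7.87
ee_pos: [0.5668, 0.2448, 0.2203]
tcp_rot: [-0.498, 0.501, 0.499, -0.501]
contact_force: [0.3, -0.8, -0.1]
grip_width: 0.999
```

```bash
python3 -c "
from h import *
go(.578,.295,.20,90)"
```

```text
shift cm [ 5.03  2.   -1.12] rot deg [ 0.03  0.02 -0.3 ] t 7.8667 pos [0.5668 0.2448 0.2203] F [ 0.2593 -0.8279 -0.1073] g 9.11
```

Emit:
apply_moves:
  motion:
    - [5,2,-1.1,0,0,-0.3,9.12]
    - [5,2,-1.1,0,0,-0.3,9.12]
    - [5,2,-1.1,0,0,-0.3,9.12]
    - [5,2,-1.1,0,0,-0.3,9.12]
    - [5,2,-1.1,0,0,-0.3,9.12]

```text
time_s: 8.28
ee_pos: [0.5776, 0.2939, 0.1997]
tcp_rot: [0.5, -0.5, -0.5, 0.5]
contact_force: [0.6, -1.3, -0.6]
grip_width: 1.005
```

```bash
python3 -c "
from h import *
go(.578,.295,.20,90)
snap('wrist','w4')
p=load('w4')['px'][100:310,180:380];cv2.imwrite('pics/w4c.png',cv2.resize(p,None,fx=3,fy=2.8,interpolation=2))
p=load('w4')['px'][100:310,180:380];cv2.imwrite('pics/w4c.png',cv2.resize(p,None,fx=2.8,fy=2.8,interpolation=2))"
```

```text
shift cm [ 0.11 -0.03 -0.04] rot deg [-0.01  0.   -0.04] t 8.2833 pos [0.5776 0.2939 0.1997] F [ 0.5719 -1.3316 -0.594 ] g 9.16
```

View pics/w4.png

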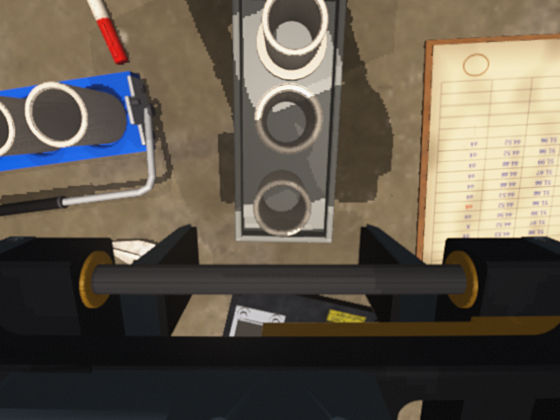

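View pics/w4c.png

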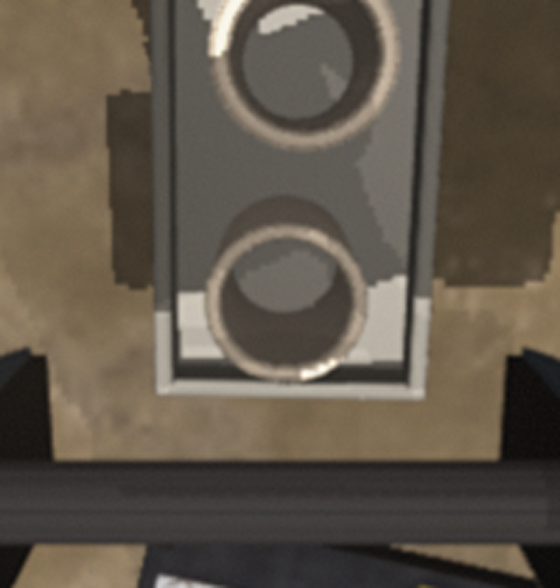

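```bash
python3 -c "
from h import *
c=load('w4')
def B(x,y,z): return atz(c,180+(x+.5)/2.8-.5,100+(y+.5)/2.8-.5,z)
p=B(287,302.5,.079);print(p,B(207,302,.079)-B(367,302,.079))
go(p[0],p[1],.059,90)
go(.5778,.2945,.059,90)"
```

```text
[0.5765 0.2982 0.079 ] [ 0.0001 -0.0512  0.    ]
shift cm [ 0.46 14.11  0.13] rot deg [ 0.02 -0.03 -0.02] t 8.3333 pos [0.5778 0.2936 0.2001] F [-0.7568  1.0143 -0.4566] g 9.13
shift cm [ 0.09 14.11  0.  ] rot deg [ 0.02 -0.03 -0.02] t 8.3333 pos [0.5778 0.2936 0.2001] F [-0.7568  1.0143 -0.4566] g 9.13
```

Emit:
apply_moves:
  motion:
    - [0.4,4,0.1,0,0,0,9.12]
    - [0.4,8,0.1,0,0,0,9.12]
    - [0.4,11,0.1,0,0,0,9.12]
    - [0.4,13,0.1,0,0,0,9.12]
    - [0.4,14.1,0.1,0,0,0,9.12]

```text
time_s: 8.75
ee_pos: [0.5758, 0.2959, 0.0569]
tcp_rot: [0.501, -0.5, -0.499, 0.5]
contact_force: [0.1, -0.8, 0.8]
grip_width: 0.999
```

Emit:
apply_moves:
  motion:
    - [0,0,0,0,0,0,7]
    - [0,0,0,0,0,0,6]
    - [0,0,0,0,0,0,5]
    - [0,0,0,0,0,0,4]
    - [0,0,0,0,0,0,4]

```text
time_s: 9.17
ee_pos: [0.5766, 0.2961, 0.0583]
tcp_rot: [-0.5, 0.501, 0.499, -0.5]
contact_force: [-0.3, 0.4, 0.8]
grip_width: 0.662
```

Emit:
apply_moves:
  motion:
    - [0,0,0,0,0,0,4]
    - [0,0,0,0,0,0,4]
    - [0,0,0,0,0,0,4]

```text
time_s: 9.42
ee_pos: [0.577, 0.2963, 0.0593]
tcp_rot: [-0.5, 0.501, 0.5, -0.499]
contact_force: [-1.6, 1.4, 9.3]
grip_width: 0.566
```

Emit:
apply_moves:
  motion:
    - [0,0,0,0,0,0,4]
    - [0,-2,0,0,0,0,4]
    - [0,-6,0,0,0,0,4]
    - [0,-10,0,0,0,0,4]
    - [0,-14,0,0,0,0,4]

```text
time_s: 9.83
ee_pos: [0.5764, 0.2962, 0.2007]
tcp_rot: [-0.5, 0.501, 0.499, -0.5]
contact_force: [2.3, -0.1, -1.0]
grip_width: 0.565
```

```bash
python3 -c "
from h import *
go(.5123,-.0157,.20,7.1)"
```

```text
shift cm [-31.2    0.09   6.35] rot deg [ 0.03 82.79 -0.03] t 9.8333 pos [0.5764 0.2962 0.2007] F [ 2.2563 -0.1427 -0.9544] g 5.15
```

Emit:
apply_moves:
  motion:
    - [-2.6,0,0.5,0,7,0,4]
    - [-5.2,0,1,0,14,0,4]
    - [-7.8,0,1.6,0,21,0,4]
    - [-10.4,0,2.1,0,28,0,4]
    - [-13,0,2.6,0,34,0,4]

```text
time_s: 10.25
ee_pos: [0.5495, 0.1652, 0.201]
tcp_rot: [-0.625, 0.626, 0.329, -0.33]
contact_force: [0.9, 0.3, -0.9]
grip_width: 0.563
```

```bash
python3 -c "
from h import *
go(.5123,-.0157,.20,7.1)"
```

```text
shift cm [-17.02   0.11  -7.16] rot deg [ 0.03 48.45 -0.01] t 10.25 pos [0.5495 0.1652 0.201 ] F [ 0.9098  0.2937 -0.905 ] g 5.13
```

Emit:
apply_moves:
  motion:
    - [-2.5,0,-1,0,7,0,4]
    - [-5,0,-2,0,14,0,4]
    - [-7.5,0,-3,0,21,0,4]
    - [-10,0,-4,0,28,0,4]
    - [-12.5,0,-5.2,0,35,0,4]

```text
time_s: 10.67
ee_pos: [0.5209, 0.0317, 0.2012]
tcp_rot: [-0.696, 0.696, 0.124, -0.124]
contact_force: [0.7, -0.0, -1.7]
grip_width: 0.566
```

```bash
python3 -c "
from h import *
go(.5123,-.0157,.20,7.1)"
```

```text
shift cm [-2.45  0.12 -4.15] rot deg [ 0.03 13.12 -0.01] t 10.6667 pos [0.5209 0.0317 0.2012] F [ 0.6787 -0.0033 -1.7448] g 5.17
```

Emit:
apply_moves:
  motion:
    - [-1.2,0.1,-2,0,7,0,4]
    - [-2.4,0.1,-4.1,0,13,0,4]
    - [-2.4,0.1,-4.1,0,13.1,0,4]
    - [-2.4,0.1,-4.1,0,13.1,0,4]
    - [-2.4,0.1,-4.1,0,13.1,0,4]

```text
time_s: 11.08
ee_pos: [0.5126, -0.0148, 0.2003]
tcp_rot: [-0.706, 0.706, 0.044, -0.044]
contact_force: [-0.0, -0.2, -1.4]
grip_width: 0.563
```

```bash
python3 -c "
from h import *
go(.5123,-.0157,.20,7.1)
snap('wrist','w5');snap('top','t5')
go(.5123,-.0157,.20,7.1)
p=load('w5')['px'][150:330,180:380];cv2.imwrite('pics/w5c.png',cv2.resize(p,None,fx=3,fy=3,interpolation=2))
p=load('t5')['px'][190:270,200:340];cv2.imwrite('pics/t5c.png',cv2.resize(p,None,fx=4,fy=4,interpolation=2))
"
```

```text
shift cm [-0.04  0.03 -0.08] rot deg [0.02 0.09 0.  ] t 11.0833 pos [ 0.5126 -0.0148  0.2003] F [-0.0107 -0.1953 -1.3551] g 5.13
shift cm [-0.06  0.02 -0.13] rot deg [0.02 0.13 0.  ] t 11.1833 pos [ 0.5127 -0.0143  0.2002] F [-0.5247  0.4667 -2.7427] g 5.12
```

View pics/w5c.png

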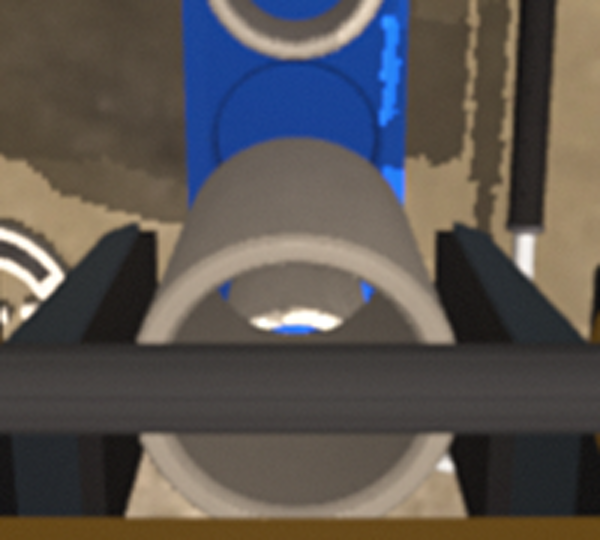

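View pics/w5.png

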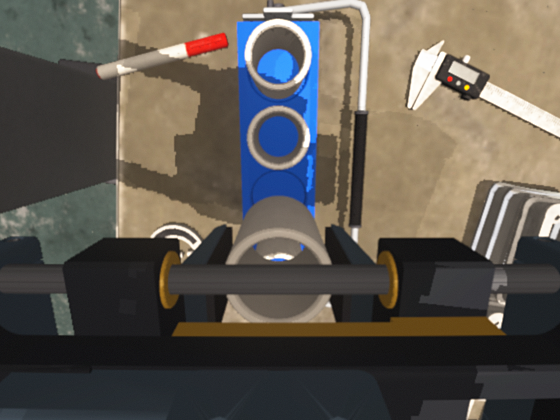

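```bash
python3 -c "
from h import *
c=load('w5')
def B(x,y,z): return atz(c,180+(x+.5)/3-.5,150+(y+.5)/3-.5,z)
print('rim',B(297,232,.22),B(297,521,.22),B(138,378,.22),B(455,378,.22),(B(297,232,.22)+B(297,521,.22))/2)
print('bottom far edge',B(297,137,.145))
print('nest far edge',B(297,61,.022),'sides',B(213,138,.022),B(381,138,.022))
print('b2 near edge',B(297,60,.085))
s=np.radians(7.1); print('nest far edge exp',np.array([.5123,-.0157])+.029*np.array([-np.sin(s),np.cos(s)]), 'bush far exp from TCP',np.array([.5126,-.0147])+.026*np.array([-np.sin(s),np.cos(s)]))
"
```

```text
rim [0.5092 0.0118 0.22  ] [ 0.5154 -0.0372  0.22  ] [ 0.4875 -0.0151  0.22  ] [ 0.5367 -0.0089  0.22  ] [ 0.5123 -0.0127  0.22  ]
bottom far edge [0.5094 0.0111 0.145 ]
nest far edge [0.5093 0.0132 0.022 ] sides [ 0.483  -0.0178  0.022 ] [ 0.5425 -0.0103  0.022 ]
b2 near edge [0.5082 0.0211 0.085 ]
nest far edge exp [0.5087 0.0131] bush far exp from TCP [0.5094 0.0111]
```

The wrist view shows the held bushing's lower far edge right above the nest, and both edges match the expected positions within 0.5 mm. I descend.

Emit:
apply_moves:
  motion:
    - [-0.05,3,-0.15,0,0,0,4]
    - [-0.05,6,-0.15,0,0,0,4]
    - [-0.05,9,-0.15,0,0,0,4]
    - [-0.05,10.5,-0.15,0,0,0,4]
    - [-0.05,10.5,-0.15,0,0,0,4]

```text
time_s: 11.6
ee_pos: [0.5107, -0.0148, 0.0924]
tcp_rot: [0.706, -0.705, -0.044, 0.047]
contact_force: [-1.4, -0.2, -1.8]
grip_width: 0.566
```

```bash
python3 -c "
from h import *
go(.5124,-.0156,.066,7.1)"
```

```text
shift cm [ 0.18  2.64 -0.1 ] rot deg [-0.06  0.25 -0.28] t 11.6 pos [ 0.5107 -0.0148  0.0924] F [-1.4128 -0.1557 -1.7907] g 5.16
```

Emit:
apply_moves:
  motion:
    - [0.2,0.2,-0.1,0,0,-0.3,4]
    - [0.2,0.6,-0.1,0,0,-0.3,4]
    - [0.2,0.6,-0.1,0,0,-0.3,4]

```text
time_s: 11.85
ee_pos: [0.5132, -0.0154, 0.0868]
tcp_rot: [0.706, -0.705, -0.046, 0.045]
contact_force: [-0.6, -1.2, -2.6]
grip_width: 0.564
```

```bash
python3 -c "
from h import *
go(.5124,-.0156,.066,7.1)"
```

```text
shift cm [-0.09  2.08 -0.01] rot deg [-0.04  0.28  0.08] t 11.85 pos [ 0.5132 -0.0154  0.0868] F [-0.592  -1.2322 -2.5717] g 5.15
```

Emit:
apply_moves:
  motion:
    - [-0.08,0.5,0,0,0.2,0,4]
    - [-0.08,1,0,0,0.2,0,4]
    - [-0.08,1.5,0,0,0.2,0,4]
    - [-0.08,1.8,0,0,0.2,0,4]
    - [-0.08,1.8,0,0,0.2,0,4]

```text
time_s: 12.27
ee_pos: [0.5121, -0.0154, 0.0681]
tcp_rot: [0.706, -0.705, -0.044, 0.044]
contact_force: [1.0, 0.4, -1.0]
grip_width: 0.564
```

Already 9 mm inside the nest without contact. Now down to the floor.

Emit:
apply_moves:
  motion:
    - [0,0.1,0,0,0,0,4]
    - [0,0.2,0,0,0,0,4]
    - [0,0.3,0,0,0,0,4]
    - [0,0.3,0,0,0,0,4]

```text
time_s: 12.6
ee_pos: [0.5122, -0.0154, 0.0653]
tcp_rot: [0.706, -0.705, -0.045, 0.044]
contact_force: [-0.2, -0.3, 0.2]
grip_width: 0.567
```

Emit:
apply_moves:
  motion:
    - [0,0.1,0,0,0,0,4]
    - [0,0.15,0,0,0,0,4]
    - [0,0.15,0,0,0,0,4]

```text
time_s: 12.85
ee_pos: [0.5124, -0.0153, 0.065]
tcp_rot: [0.706, -0.705, -0.045, 0.044]
contact_force: [-7.0, 1.9, 28.6]
grip_width: 0.569
```

Contact with the floor at the predicted height, so I release gently and rise.

Emit:
apply_moves:
  motion:
    - [0,-0.05,0,0,0,0,5.6]
    - [0,-0.05,0,0,0,0,6.2]
    - [0,-0.05,0,0,0,0,7]
    - [0,-0.05,0,0,0,0,7.5]
    - [0,-0.05,0,0,0,0,7.5]

```text
time_s: 13.27
ee_pos: [0.5123, -0.0153, 0.0654]
tcp_rot: [0.706, -0.705, -0.045, 0.044]
contact_force: [-0.5, 0.1, 1.4]
grip_width: 0.818
```

Emit:
apply_moves:
  motion:
    - [0,-2,0,0,0,0,7.5]
    - [0,-5,0,0,0,0,7.5]
    - [0,-9,0,0,0,0,7.5]
    - [0,-13,0,0,0,0,7.5]
    - [0,-13,0,0,0,0,7.5]

```text
time_s: 13.68
ee_pos: [0.5152, -0.0158, 0.2018]
tcp_rot: [-0.705, 0.706, 0.048, -0.041]
contact_force: [1.5, 0.1, 1.0]
grip_width: 0.825
```

```bash
python3 -c "
from h import *
go(.5863,.0253,.2,7.1)
snap('wrist','w6');snap('scene','s6')
p=load('s6')['px'][150:300,170:350];cv2.imwrite('pics/s6c.png',cv2.resize(p,None,fx=4,fy=4,interpolation=2))
"
```

```text
shift cm [7.57 0.26 3.19] rot deg [0.09 0.08 0.61] t 13.6833 pos [ 0.5152 -0.0158  0.2018] F [1.4587 0.1115 0.9715] g 7.52
```

View pics/w6.png

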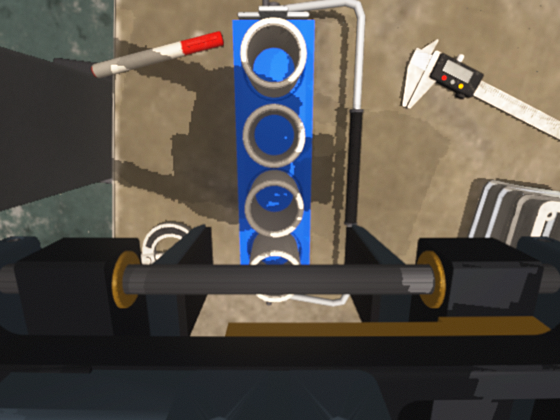

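View pics/s6c.png

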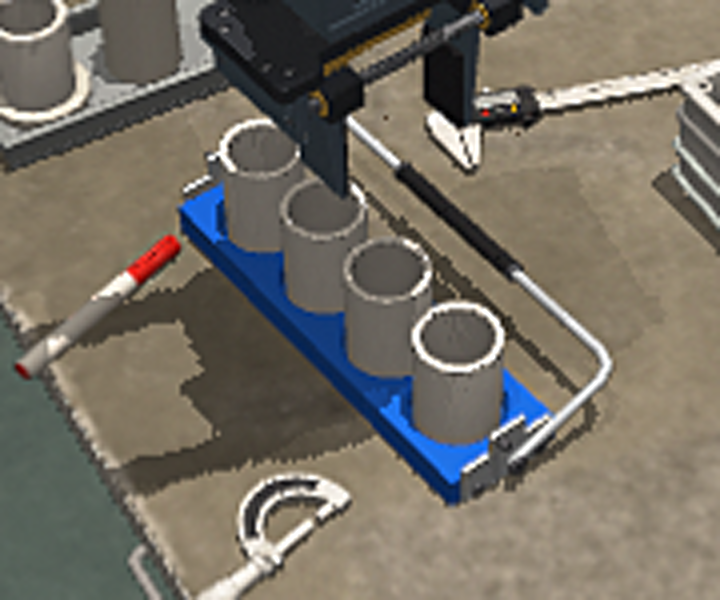

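The spare sits at the same height as its three neighbours, with the bail still open. I move behind the bail, closing the gripper on the way.

```bash
python3 -c "
from h import *
go(.6256,.0307,.18,7.1)
w=load('w6')
for X in [(.6256,.0307,.02)]:
  print(proj(w,X),proj(load('top0'),X))
"
```

```text
shift cm [11.75  1.73  3.18] rot deg [0.   0.08 0.27] t 13.7833 pos [ 0.513  -0.0156  0.1967] F [ 0.1863 -0.2197  0.3203] g 7.5
[385.0684 165.4757] [266.7106 203.5214]
```

Emit:
apply_moves:
  motion:
    - [4,0,1,0,0,0.2,4]
    - [8,0,2,0,0,0.2,2]
    - [11.7,1,3.2,0,0,0.2,0]
    - [11.7,1.7,3.2,0,0,0.2,0]
    - [11.7,1.7,3.2,0,0,0.2,0]

```text
time_s: 14.2
ee_pos: [0.6248, 0.0316, 0.1766]
tcp_rot: [0.706, -0.705, -0.044, 0.046]
contact_force: [-0.4, -0.3, -0.4]
grip_width: 0.491
```

Emit:
apply_moves:
  motion:
    - [0,0,0,0,0,0,0]
    - [0,0,0,0,0,0,0]
    - [0,0,0,0,0,0,0]
    - [0,0,0,0,0,0,0]

```text
time_s: 14.53
ee_pos: [0.6242, 0.0312, 0.177]
tcp_rot: [0.706, -0.706, -0.043, 0.046]
contact_force: [0.4, 0.6, 0.0]
grip_width: 0.196
```

```bash
python3 -c "
from h import *
go(.6256,.0307,.05,7.1)
snap('wrist','w7');snap('scene','s7')
p=load('s7')['px'][100:300,170:370];cv2.imwrite('pics/s7c.png',cv2.resize(p,None,fx=3,fy=3,interpolation=2))
"
```

```text
shift cm [ 0.17 12.7  -0.08] rot deg [-0.04  0.12 -0.19] t 14.5333 pos [0.6242 0.0312 0.177 ] F [0.3557 0.5848 0.03  ] g 1.79
```

View pics/s7c.png

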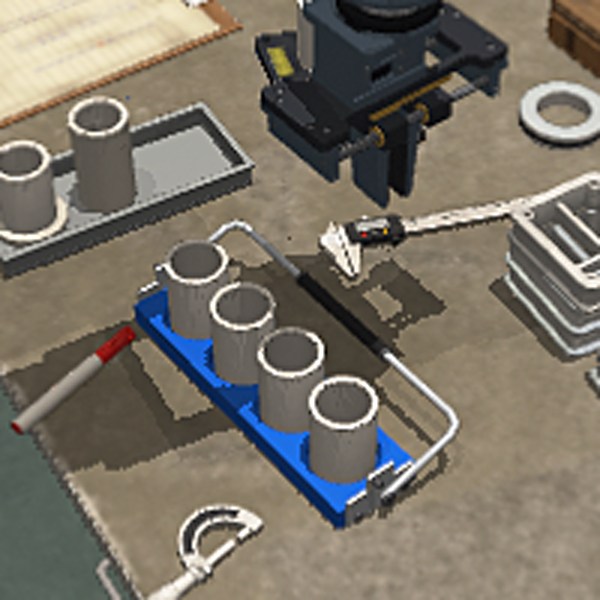

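View pics/w7.png

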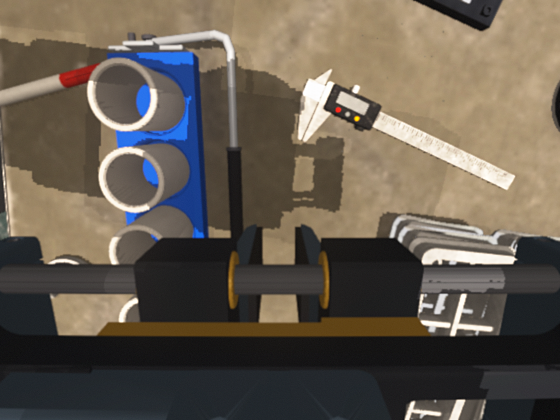

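```bash
python3 -c "
from h import *
c=load('top0')
for z in (0,.06,.12): print(z,atz(c,269,168,z),atz(c,269,133,z),atz(c,305,168,z))
s=load('scene0')
p=s['px'][120:280,320:480];cv2.imwrite('pics/st.png',cv2.resize(p,None,fx=4,fy=4,interpolation=2))
for z in (0,.06,.12): print(z,atz(s,402,257,z),atz(s,339,182,z))
"
```

```text
0 [0.7471 0.0251 0.    ] [0.8668 0.0264 0.    ] [ 0.7479 -0.0916  0.    ]
0.06 [0.7303 0.0237 0.06  ] [0.8452 0.025  0.06  ] [ 0.7311 -0.0882  0.06  ]
0.12 [0.7136 0.0224 0.12  ] [0.8236 0.0235 0.12  ] [ 0.7143 -0.0849  0.12  ]
0 [ 0.7604 -0.2313  0.    ] [0.7791 0.0545 0.    ]
0.06 [ 0.7219 -0.2616  0.06  ] [0.7395 0.0073 0.06  ]
0.12 [ 0.6835 -0.292   0.12  ] [ 0.6999 -0.0398  0.12  ]
```

View pics/st.png

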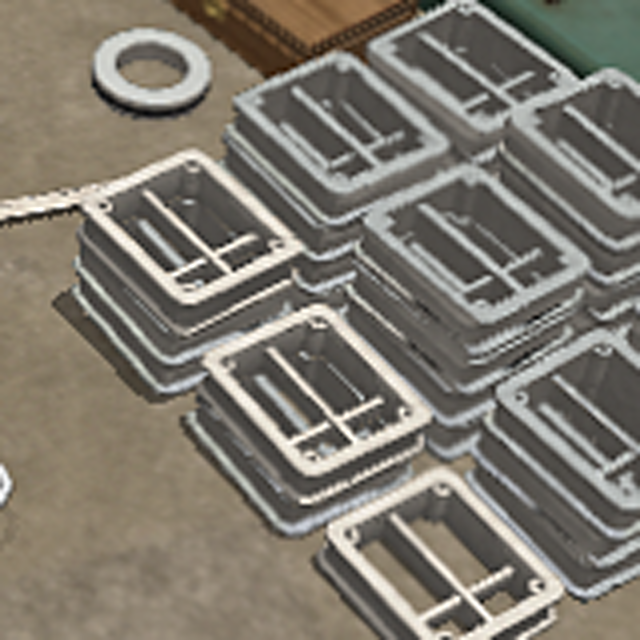

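```bash
python3 -c "
from h import *
s=load('scene0')
b=atz(s,360,219,0);print(b)
for z in (.04,.06,.08,.1,.12): print(z,proj(s,(b[0],b[1],z)), proj(load('top0'),(b[0],b[1],z)))
go(.6206,.03,.055,7.1)
"
```

```text
[ 0.7472 -0.0817  0.    ]
0.04 [361.7762 208.2906] [302.5425 164.7644]
0.06 [362.6908 202.758 ] [302.8621 162.9932]
0.08 [363.6236 197.1022] [303.1903 161.1745]
0.1 [364.5751 191.3194] [303.5272 159.3063]
0.12 [365.5459 185.4057] [303.8734 157.3868]
shift cm [-0.37 12.22 -0.09] rot deg [-0.04  0.12 -0.16] t 14.6333 pos [0.6245 0.0313 0.1772] F [-0.2711 -0.024  -0.8037] g 0.98
```

Stacks are about 85 mm high and start at x≈0.735, beyond the gripper body. Descending behind the bar.

Emit:
apply_moves:
  motion:
    - [-0.3,4,0,0,0,0,0]
    - [-0.3,8,0,0,0,0,0]
    - [-0.3,10.5,0,0,0,0,0]
    - [-0.3,12,0,0,0,0,0]
    - [-0.3,12.3,0,0,0,0,0]

```text
time_s: 15.05
ee_pos: [0.6195, 0.0309, 0.0516]
tcp_rot: [0.706, -0.705, -0.042, 0.047]
contact_force: [-0.8, 0.4, 0.5]
grip_width: 0.004
```

Emit:
apply_moves:
  motion:
    - [0,0,0,0,0,0,0]
    - [0,0,0,0,0,0,0]

```text
time_s: 15.22
ee_pos: [0.6197, 0.0308, 0.0524]
tcp_rot: [0.706, -0.705, -0.042, 0.047]
contact_force: [0.4, 0.7, -0.8]
grip_width: 0.005
```

```bash
python3 -c "
from h import *
s=robot.state();p=s['ee_pos'];print(p,s['contact_force'],s['grip_width'])
a=np.radians(7.1);d=p[:2]-[.5085,.0161];print('xc',d@[np.cos(a),np.sin(a)])
xc=d@[np.cos(a),np.sin(a)]
for t in np.arange(1.25,-.05,-.1): print(round(t,2),'dx',round(100*(.082*np.sin(t)+.0195-xc),2),'dy',round(-100*(.020+.082*np.cos(t)-.008+.014-p[2]),2))
go(.6206,.03,.052,7.1)
"
```

```text
[0.6197 0.0308 0.0524] [ 0.3967  0.6816 -0.8359] 0.005296752049775221
xc 0.11216997060856883
1.25 dx -1.49 dy 0.05
1.15 dx -1.78 dy -0.71
1.05 dx -2.15 dy -1.44
0.95 dx -2.6 dy -2.13
0.85 dx -3.11 dy -2.78
0.75 dx -3.68 dy -3.36
0.65 dx -4.3 dy -3.89
0.55 dx -4.98 dy -4.35
0.45 dx -5.7 dy -4.75
0.35 dx -6.46 dy -5.07
0.25 dx -7.24 dy -5.31
0.15 dx -8.04 dy -5.47
0.05 dx -8.86 dy -5.55
shift cm [ 0.08  0.04 -0.09] rot deg [-0.07  0.1  -0.36] t 15.2167 pos [0.6197 0.0308 0.0524] F [ 0.3967  0.6816 -0.8359] g 0.05
```

Emit:
apply_moves:
  motion:
    - [-0.8,0,0,0,0,0,0]
    - [-1.5,0,0,0,0,0,0]
    - [-1.75,-0.3,0,0,0,0,0]
    - [-1.9,-0.7,0,0,0,0,0]
    - [-2.1,-1.1,0,0,0,0,0]

```text
time_s: 15.63
ee_pos: [0.599, 0.0281, 0.0645]
tcp_rot: [0.706, -0.705, -0.042, 0.046]
contact_force: [-0.4, 0.8, -0.9]
grip_width: 0.005
```

```bash
cat > b.py <<'E'
from h import *
s=robot.state();p=s['ee_pos'];q=s['tcp_rot'];R=Ro.from_quat([q[1],q[2],q[3],q[0]]).as_matrix()
a=np.radians(7.1);d=p[:2]-[.5085,.0161];xc=d@[np.cos(a),np.sin(a)]
print('xc',xc,'z',p[2],'F',s['contact_force'],'t',s['time_s'],'angle if touching',np.arcsin((xc-.0195)/.082), R.round(3)[:,1])
for t in np.arange(1.2,-.05,-.05): 
    dx=100*(.082*np.sin(t)+.0195-xc);dy=-100*(.020+.082*np.cos(t)-.008+.014-p[2])
    if dx<.3 and dx>-4: print(round(t,2),'dx',round(dx,2),'dy',round(dy,2))
E
python3 b.py
```

```text
xc 0.09128651570543607 z 0.06447646273478062 F [-0.3717  0.7502 -0.937 ] t 15.6333 angle if touching 1.0663564181006833 [-0.005  0.    -1.   ]
1.1 dx 0.13 dy 0.13
1.05 dx -0.07 dy -0.23
1.0 dx -0.28 dy -0.58
0.95 dx -0.51 dy -0.92
0.9 dx -0.76 dy -1.25
0.85 dx -1.02 dy -1.56
0.8 dx -1.3 dy -1.87
0.75 dx -1.59 dy -2.15
0.7 dx -1.9 dy -2.42
0.65 dx -2.22 dy -2.68
0.6 dx -2.55 dy -2.92
0.55 dx -2.89 dy -3.14
0.5 dx -3.25 dy -3.35
0.45 dx -3.61 dy -3.54
0.4 dx -3.99 dy -3.71
```

```bash
python3 -c "
from h import *
snap('wrist','w8');snap('scene','s8')
p=load('s8')['px'][130:280,190:350];cv2.imwrite('pics/s8c.png',cv2.resize(p,None,fx=4,fy=4,interpolation=2))
"
```

```text
(no output)
```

View pics/s8c.png

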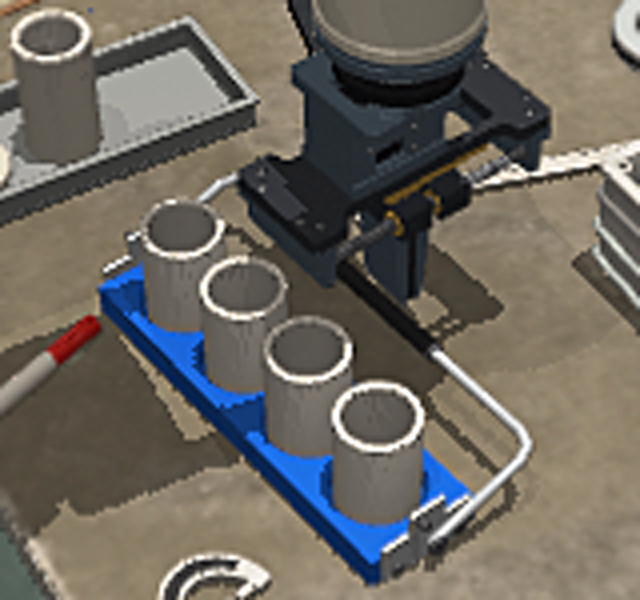

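View pics/w8.png

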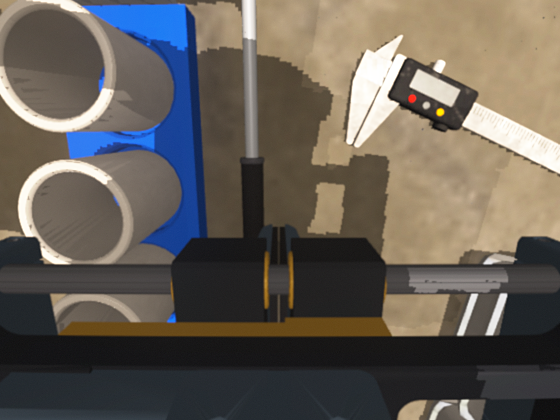

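The bail has not moved. The fingertips are thinner than assumed and now stand just beside the bar, and have risen too early. I back off, lower, and feel for contact.

Emit:
apply_moves:
  motion:
    - [0.4,0,0,0,0,0,0]
    - [0.4,0.7,0,0,0,-0.3,0]
    - [0.4,1.5,0,0,0,-0.3,0]
    - [0.4,1.6,0,0,0,-0.3,0]
    - [0.2,1.6,0,0,0,-0.3,0]

```text
time_s: 16.15
ee_pos: [0.6008, 0.0284, 0.0475]
tcp_rot: [0.706, -0.705, -0.044, 0.045]
contact_force: [2.2, 1.0, -1.4]
grip_width: 0.006
```

Emit:
apply_moves:
  motion:
    - [-0.2,0,0,0,0,0,0]
    - [-0.4,0,0,0,0,0,0]
    - [-0.4,0,0,0,0,0,0]

```text
time_s: 16.4
ee_pos: [0.6002, 0.0282, 0.0486]
tcp_rot: [0.706, -0.705, -0.046, 0.042]
contact_force: [13.1, 4.8, 2.6]
grip_width: 0.002
```

```bash
python3 b.py|head -1
```

```text
xc 0.09249748843377226 z 0.04862761113411811 F [13.1456  4.8269  2.6035] t 16.4 angle if touching 1.0978131289790827 [ 0.006  0.002 -1.   ]
```

```bash
sed -i 's/\.0195/.0140/g; s/-\.008+\.014/-.010+.014/' b.py; python3 b.py
```

```text
xc 0.09249748843377226 z 0.04862761113411811 F [13.1456  4.8269  2.6035] t 16.4 angle if touching 1.277466675695784 [ 0.006  0.002 -1.   ]
1.2 dx -0.21 dy -0.51
1.15 dx -0.37 dy -0.89
1.1 dx -0.54 dy -1.26
1.05 dx -0.74 dy -1.62
1.0 dx -0.95 dy -1.97
0.95 dx -1.18 dy -2.31
0.9 dx -1.43 dy -2.63
0.85 dx -1.69 dy -2.95
0.8 dx -1.97 dy -3.25
0.75 dx -2.26 dy -3.54
0.7 dx -2.57 dy -3.81
0.65 dx -2.89 dy -4.07
0.6 dx -3.22 dy -4.3
0.55 dx -3.56 dy -4.53
0.5 dx -3.92 dy -4.73
```

Emit:
apply_moves:
  motion:
    - [-0.25,-0.3,0,0,0,0,0]
    - [-0.4,-0.7,0,0,0,0,0]
    - [-0.55,-1.05,0,0,0,0,0]
    - [-0.75,-1.4,0,0,0,0,0]
    - [-0.95,-1.75,0,0,0,0,0]

```text
time_s: 16.82
ee_pos: [0.592, 0.0271, 0.0668]
tcp_rot: [0.706, -0.705, -0.047, 0.041]
contact_force: [5.9, 2.0, 1.5]
grip_width: 0.008
```

```bash
python3 b.py; python3 -c "
from h import *
snap('scene','s9')
p=load('s9')['px'][130:280,190:350];cv2.imwrite('pics/s9c.png',cv2.resize(p,None,fx=4,fy=4,interpolation=2))
"
```

```text
xc 0.08417614926678721 z 0.0667569654981514 F [5.8888 2.0128 1.489 ] t 16.8167 angle if touching 1.027108286661807 [ 0.009  0.002 -1.   ]
1.1 dx 0.29 dy 0.56
1.05 dx 0.1 dy 0.2
1.0 dx -0.12 dy -0.15
0.95 dx -0.35 dy -0.49
0.9 dx -0.59 dy -0.82
0.85 dx -0.86 dy -1.14
0.8 dx -1.14 dy -1.44
0.75 dx -1.43 dy -1.72
0.7 dx -1.74 dy -2.0
0.65 dx -2.06 dy -2.25
0.6 dx -2.39 dy -2.49
0.55 dx -2.73 dy -2.72
0.5 dx -3.09 dy -2.92
0.45 dx -3.45 dy -3.11
0.4 dx -3.82 dy -3.28
```

View pics/s9c.png

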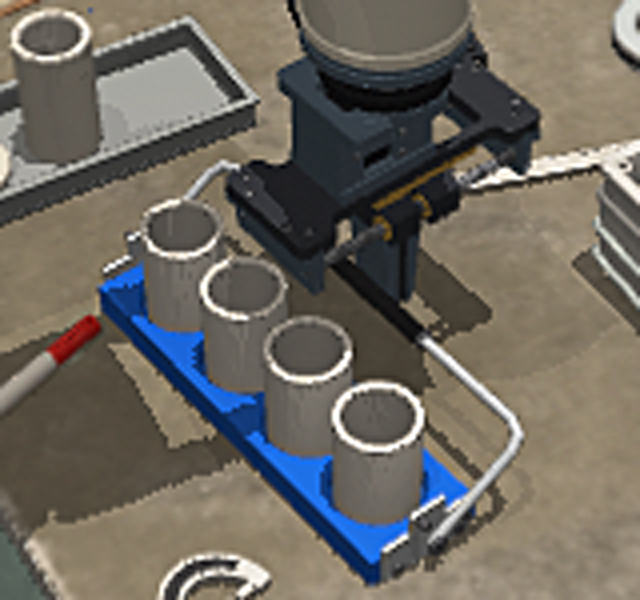

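The view shows the bail rising: its right corner moved from (528,440) to (520,432). I carry on along the arc.

Emit:
apply_moves:
  motion:
    - [-0.3,-0.3,0,0,0,0,0]
    - [-0.55,-0.6,0,0,0,0,0]
    - [-0.85,-0.95,0,0,0,0,0]
    - [-1.15,-1.25,0,0,0,0,0]
    - [-1.45,-1.55,0,0,0,0,0]

```text
time_s: 17.28
ee_pos: [0.5787, 0.0253, 0.0835]
tcp_rot: [0.706, -0.705, -0.049, 0.04]
contact_force: [8.2, 3.4, 5.5]
grip_width: 0.004
```

```bash
python3 b.py
```

```text
xc 0.0708517379266851 z 0.08352692016348662 F [8.1762 3.3936 5.5385] t 17.2833 angle if touching 0.7660774878876621 [ 0.013  0.002 -1.   ]
0.8 dx 0.2 dy 0.24
0.75 dx -0.1 dy -0.05
0.7 dx -0.4 dy -0.32
0.65 dx -0.72 dy -0.58
0.6 dx -1.06 dy -0.82
0.55 dx -1.4 dy -1.04
0.5 dx -1.75 dy -1.24
0.45 dx -2.12 dy -1.43
0.4 dx -2.49 dy -1.6
0.35 dx -2.87 dy -1.75
0.3 dx -3.26 dy -1.88
0.25 dx -3.66 dy -1.99
```

Emit:
apply_moves:
  motion:
    - [-0.4,-0.3,0,0,0,0,0]
    - [-0.75,-0.55,0,0,0,0,0]
    - [-1.1,-0.8,0,0,0,0,0]
    - [-1.45,-1.02,0,0,0,0,0]
    - [-1.8,-1.22,0,0,0,0,0]

```text
time_s: 17.7
ee_pos: [0.5614, 0.023, 0.0961]
tcp_rot: [0.706, -0.705, -0.049, 0.039]
contact_force: [3.7, 0.4, 3.3]
grip_width: 0.008
```

```bash
python3 b.py; python3 -c "
from h import *
go(.5685,.0237,.1,7.1)"
```

```text
xc 0.05331811358487741 z 0.09610083389751777 F [3.665  0.4247 3.2761] t 17.7 angle if touching 0.5000725318838322 [ 0.015  0.002 -1.   ]
0.5 dx -0.0 dy 0.01
0.45 dx -0.37 dy -0.17
0.4 dx -0.74 dy -0.34
0.35 dx -1.12 dy -0.49
0.3 dx -1.51 dy -0.62
0.25 dx -1.9 dy -0.73
0.2 dx -2.3 dy -0.83
0.15 dx -2.71 dy -0.9
0.1 dx -3.11 dy -0.95
0.05 dx -3.52 dy -0.98
-0.0 dx -3.93 dy -0.99
shift cm [ 0.72 -0.38 -0.02] rot deg [0.   0.08 0.84] t 17.7 pos [0.5614 0.023  0.0961] F [3.665  0.4247 3.2761] g 0.07
```

Emit:
apply_moves:
  motion:
    - [-0.4,-0.2,0,0,0,0.3,0]
    - [-0.75,-0.4,0,0,0,0.6,0]
    - [-1.15,-0.55,0,0,0,0.8,0]
    - [-1.5,-0.65,0,0,0,0.8,0]
    - [-1.9,-0.78,0,0,0,0.8,0]

```text
time_s: 18.12
ee_pos: [0.5419, 0.0205, 0.1035]
tcp_rot: [-0.706, 0.706, 0.044, -0.044]
contact_force: [2.6, -0.2, 2.2]
grip_width: 0.009
```

```bash
python3 b.py; python3 -c "
from h import *
go(.5226,.018,.105,7.1)
snap('scene','s10')
p=load('s10')['px'][130:280,190:350];cv2.imwrite('pics/s10c.png',cv2.resize(p,None,fx=4,fy=4,interpolation=2))
"
```

```text
xc 0.03372908368647224 z 0.1035431915107335 F [ 2.5864 -0.2408  2.1933] t 18.1167 angle if touching 0.24298250115207312 [ 0.  0. -1.]
0.25 dx 0.06 dy 0.01
0.2 dx -0.34 dy -0.08
0.15 dx -0.75 dy -0.15
0.1 dx -1.15 dy -0.2
0.05 dx -1.56 dy -0.24
-0.0 dx -1.97 dy -0.25
shift cm [-1.95 -0.15 -0.01] rot deg [0.   0.08 0.02] t 18.1167 pos [0.5419 0.0205 0.1035] F [ 2.5864 -0.2408  2.1933] g 0.08
```

View pics/s10c.png

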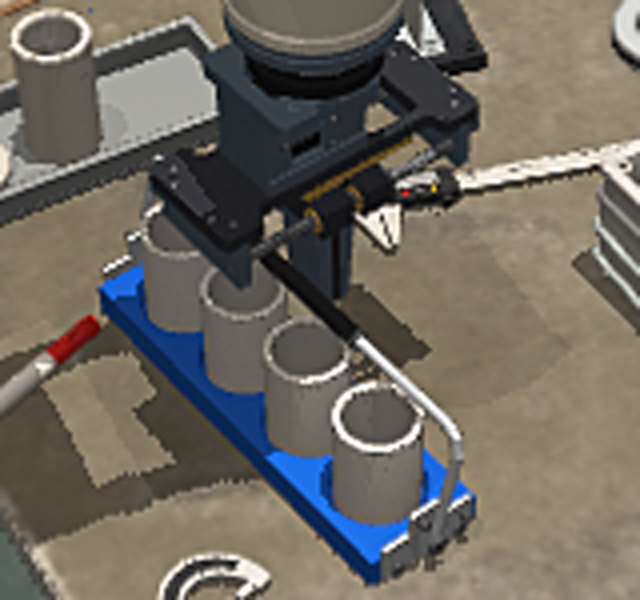

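The bail is nearly up, with its bar clearing the bushings. The last stretch I do in small steps.

Emit:
apply_moves:
  motion:
    - [-0.4,-0.1,0,0,0,0,0]
    - [-0.75,-0.16,0,0,0,0,0]
    - [-1.1,-0.22,0,0,0,0,0]
    - [-1.4,-0.25,0,0,0,0,0]
    - [-1.6,-0.25,0,0,0,0,0]

```text
time_s: 18.58
ee_pos: [0.5247, 0.0184, 0.1062]
tcp_rot: [0.706, -0.706, -0.044, 0.045]
contact_force: [1.6, 0.1, 0.9]
grip_width: 0.003
```

```bash
python3 b.py
```

```text
xc 0.016374594654347964 z 0.10618212960763573 F [1.5618 0.0609 0.9162] t 18.5833 angle if touching 0.02896252031815306 [-0.001 -0.    -1.   ]
0.05 dx 0.17 dy 0.03
-0.0 dx -0.24 dy 0.02
```

Emit:
apply_moves:
  motion:
    - [-0.15,0,0,0,0,0,0]
    - [-0.25,0,0,0,0,0,0]
    - [-0.25,0,0,0,0,0,0]

```text
time_s: 18.83
ee_pos: [0.5238, 0.0183, 0.1064]
tcp_rot: [0.706, -0.706, -0.045, 0.043]
contact_force: [10.0, 3.5, -4.5]
grip_width: 0.007
```

Force has jumped, which means the stop. I back off and look.

Emit:
apply_moves:
  motion:
    - [0.8,0,0,0,0,0,0]
    - [2.5,0,0,0,0,0,0]
    - [4,-2,0,0,0,0,0]
    - [6,-6,0,0,0,0,0]
    - [8,-10,0,0,0,0,0]

```text
time_s: 19.25
ee_pos: [0.5997, 0.0281, 0.2015]
tcp_rot: [0.706, -0.706, -0.044, 0.045]
contact_force: [2.4, 0.7, 0.4]
grip_width: 0.002
```

Emit:
apply_moves:
  motion:
    - [3,-2,0,0,0,0,0]
    - [6,-4,0,0,0,0,0]
    - [9,-6,0,0,0,0,0]
    - [12,-6,0,0,0,0,0]
    - [12,-6,0,0,0,0,0]

```text
time_s: 19.67
ee_pos: [0.7231, 0.0435, 0.2615]
tcp_rot: [0.706, -0.706, -0.045, 0.044]
contact_force: [0.1, 0.2, 0.1]
grip_width: 0.005
```

```bash
python3 -c "
from h import *
snap('scene','s11');snap('top','t11')
cv2.imwrite('pics/s11c.png',cv2.resize(load('s11')['px'][120:400,150:420],None,fx=2.1,fy=2.1,interpolation=2))
cv2.imwrite('pics/t11c.png',cv2.resize(load('t11')['px'][180:290,150:430],None,fx=2.8,fy=2.8,interpolation=2))
go(.5,0,.3,7)
"
```

```text
shift cm [-22.29  -3.92  -1.55] rot deg [-0.04  0.17 -0.16] t 19.7667 pos [0.7191 0.0432 0.2602] F [-0.9355 -0.3257  0.1236] g -0.01
```

View pics/s11c.png

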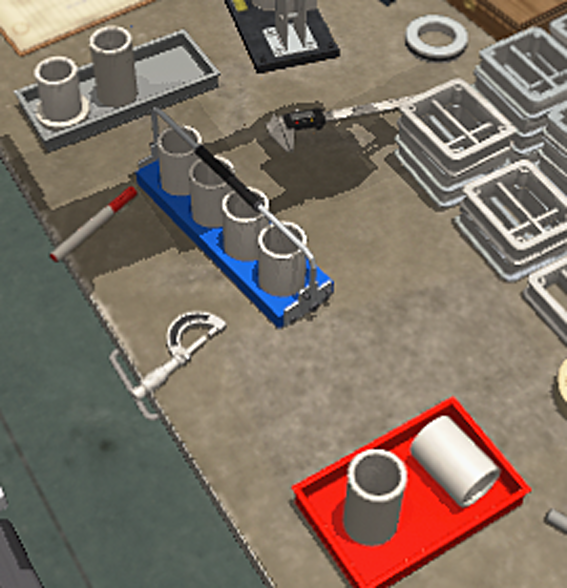

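View pics/t11c.png

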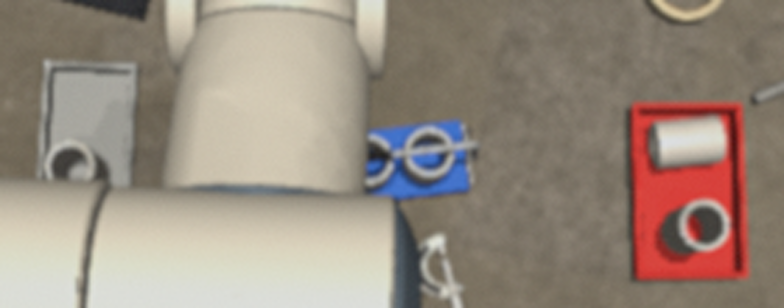

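```bash
python3 -c "
from h import *
s=load('s11')
for a in (0,.05,.1,.2):
  r=np.radians(7.1);x=.082*np.sin(a);z=.02+.082*np.cos(a)
  for y in (.055,-.055,-.146):
    q=proj(s,(.5085+x*np.cos(r)-y*np.sin(r),.0161+x*np.sin(r)+y*np.cos(r),z)); print(a,y,q,(q-[180,140])*5)
cv2.imwrite('pics/s11d.png',cv2.resize(s['px'][140:280,180:330],None,fx=5,fy=5,interpolation=2)[:600])
"
```

```text
0 0.055 [243.78   189.7427] [318.9002 248.7134]
0 -0.055 [271.9879 216.7332] [459.9393 383.666 ]
0 -0.146 [297.435  241.0664] [587.175 505.332]
0.05 0.055 [245.1725 189.0156] [325.8624 245.0781]
0.05 -0.055 [273.407  215.9328] [467.0349 379.6638]
0.05 -0.146 [298.8729 240.197 ] [594.3644 500.9848]
0.1 0.055 [246.5615 188.3526] [332.8074 241.7628]
0.1 -0.055 [274.819  215.1964] [474.0951 375.9821]
0.1 -0.146 [300.3001 239.3914] [601.5005 496.9568]
0.2 0.055 [249.3135 187.2247] [346.5676 236.1234]
0.2 -0.055 [277.6059 213.9231] [488.0296 369.6154]
0.2 -0.146 [303.1064 237.9795] [615.532  489.8974]
```

View pics/s11d.png

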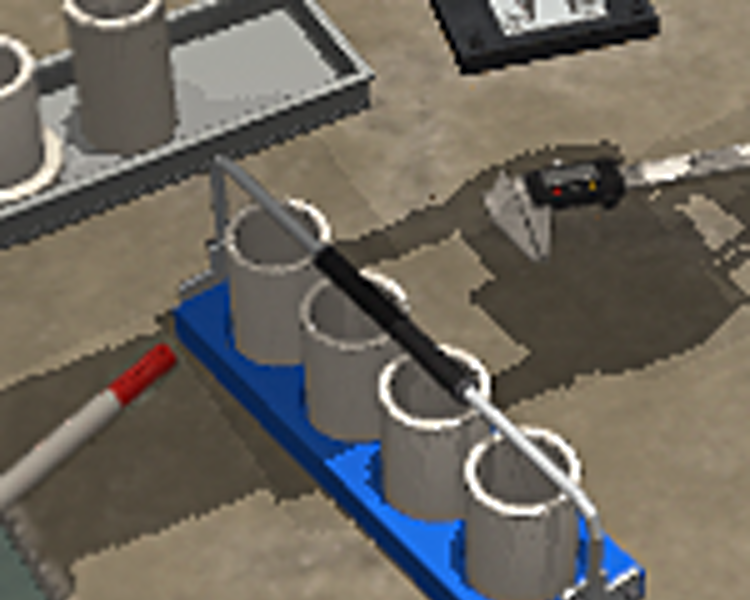

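The sleeve ends at (323,256) and (463,388) in the crop match the projection for a bail angle near 0, within the camera's known bias. The four bushings are level and the long one stands upright in the red tray. I hand it in.

```bash
python3 -c "
from h import *
print(robot.state()['contact_force']); print(robot.finish_job())"
```

```text
[-0.9355 -0.3257  0.1236]
the job is handed in; nothing more can be done
None
```

The job is done and handed in at about 20 s of the 67 s allowed. The hand-in gives no verdict, so the results below are from my own checks.

- **Long bushing:** I took it out of nest_1 and stood it upright in the empty half of the red tray. It touched the tray floor at the height I expected, and the pictures show it upright with the scrap undisturbed.
- **Plain spare:** This was the one at the far end of the stock tray. I seated it in nest_1, where it met the nest floor at the predicted height within 0.3 mm. In the pictures its top is level with its three neighbours. The other two stock bushings look untouched.
- **Bail:** I pushed it over with the closed fingers until the force rose at the stop. The final picture matches an angle of about 0 rad, well inside the 0.1 rad limit.

**What disagreed:**
- **First push:** My first approach to the bail rose too early, because the fingertips were thinner than I had assumed. The bail did not move then, and I lowered and pushed again with no further trouble.
- **Scene camera:** It reads about 1–2 pixels (a few mm) off the top and wrist cameras. I allowed for that in the bail check.

The arm ended raised well clear of everything, with no contact force.

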